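# Set up the roller stamp in the carving cradle

### The job

Get the carving cradle ready: first take the stray plaster stamp off its bed and set it down on the little wooden ware board without dropping it. Then turn the roller in its V-blocks until the flat on its drum faces straight up, slide the tailstock fully home so that its cup covers the roller's end, and last swing the tailstock's clamp lever all the way round to its locked stop. Leave the lidded glaze jar where it stands.

Things in the scene. Friction and masses are not known exactly. Their poses are not given: they have to be found in the camera images.
- jig: Carving cradle, fixed: wooden bed 512 mm long (own y), 90 wide, bed top 26 mm above the table. Origin: centre of underside; +y to the headstock (plate 114 mm tall, left end seen from the robot), tailstock end -y, +x away from the robot. Roller axis at x = 0, 81 mm above the table. V-blocks 68 mm wide, tops at 83 mm, at y = 25 to 47 and 215 to 237 mm.
- roller_grip (a point): Middle of the roller's bare round neck, on its axis, 81 mm above the table: 28 mm diameter, free for 38 mm along the axis to either side, 55 mm clear down to the bed. Can be gripped across the jig's x and turned by leaning the gripper about the roller's axis (e.g. from half the angle one way to half the other way). Turns with the roller: y along its axis, z square out of the flat.
- roller_flat (a point): Centre of the flat on the pale plaster drum (drum diameter 46 mm, 86 mm long; flat 33 mm wide, 16 mm from the axis). z points square out of the flat and must point straight up.
- roller (a joint): Turn of the roller about its axis, rad: 0 = flat straight up; positive = flat leans to the jig's -x, towards the robot (starts at 0.45 to 0.95). Range -1.6 to 1.6, friction 0.06 N m, stays where left, cannot move along its axis.
- tailstock (a joint): Distance (m) of the tailstock carriage from its home stop: 0 = fully home, nearest the headstock, its steel cup over the 16 mm steel stub at the roller's end; grows towards the jig's -y, to 0.145. Starts at 0.10 to 0.14. About 3 N of friction; stays where left.
- tailstock_knob (a point): Centre of the round black knob on top of the tailstock: 28 mm diameter, 32 mm high, on an 8 mm neck above the tailstock's upright block (54 by 34 mm). 123 mm above the table. Moves with the tailstock, along the jig's +y to come home.
- lever (a joint): Angle of the clamp lever on the tailstock, rad: 0 = trailing along the bed to the jig's -y (unlocked); pi/2 = its locked stop, straight across the bed to the jig's -x (towards the robot); grows clockwise seen from above. Starts at 0 to 0.3. Friction 0.06 N m; stays where left.
- lever_knob (a point): Centre of the upright black finger-grip at the lever's end: 16 mm diameter, 34 mm high, centre 103 mm above the table and 17 mm above the lever arm (12 mm wide, 8 mm thick). Circles the vertical lever pivot at a radius of 68 mm; the pivot rides on the tailstock, 55 mm from the tailstock knob towards the jig's -y.
- stamp_center (a point): Centre (13 mm above its underside) of the stray plaster stamp: white plaster cylinder with a flat underside, 48 mm long (its y), 27 mm wide (its x), 26 mm high, 35 to 70 g, lying roughly along the bed between tailstock and right-hand V-block, in the tailstock's way. z up.
- ware_board: Small plain plywood ware board on the table behind the cradle, fixed: 110 mm (x) by 150 mm (y), top 18 mm above the table. Origin: centre of its underside, z up. Stands to the left or right of a shallow 144 mm bowl (54 mm high).
- jar: Lidded glaze jar, 52 mm diameter, 68 mm high, loose, standing behind the cradle's right end; not to be moved. Origin: centre of its underside.
There are look-alikes about, which are no part of the job. Of the things like the part that bears stamp_center, leave any that is orange, purple or yellow; of the rest the smaller one is meant.

How it is judged:
On the way, in this order (a step that is already met when the one before it is completed fails the run):
1. the stray stamp lies on the ware board, let go (x of stamp_center in the frame of ware_board between -0.05 and 0.05 m and y of stamp_center in the frame of ware_board between -0.07 and 0.07 m and z of stamp_center in the frame of ware_board between 0.025 and 0.046 m and contact force between the fingers and stamp below 0.05 N), for 0.2 s.
2. the flat of the roller faces up (within 0.15 rad) (value of joint roller between -0.15 and 0.15 rad), for 0.2 s.
3. the tailstock is home (within 3 mm of its stop) (value of joint tailstock below 0.003 m), for 0.2 s.
4. the clamp lever is at its locked stop (over 1.4 rad) (value of joint lever above 1.4 rad), for 0.2 s.
At the end, for the whole second after the job is handed in: The stamp rests on the ware board (its centre within 50 mm across and 70 mm along of the board's middle, lying at the board's surface), the roller's flat faces up within 0.15 rad, the tailstock is within 3 mm of its home stop and the clamp lever is turned past 1.4 rad (all of step 2 and x of stamp_center in the frame of ware_board between -0.05 and 0.05 m and y of stamp_center in the frame of ware_board between -0.07 and 0.07 m and z of stamp_center in the frame of ware_board between 0.025 and 0.046 m and linear speed of stamp below 0.02 m/s and value of joint tailstock below 0.003 m and value of joint lever above 1.4 rad); the robot touches nothing.
It fails at once if the stamp is dropped: it moves faster than 0.7 m/s with no finger on it (a fall of about 25 mm) (linear speed of stamp above 0.7 m/s and contact force between the fingers and stamp below 0.01 N).
It fails at once if the glaze jar is moved by more than 30 mm (distance of jar from where it was at the start of the episode above 0.03 m).
It also fails if it takes over 72 s, if anything falls off the work surface, if the arm or the gripper's body presses on something with over 40 N, if the wrist force passes 120 N, or if a joint passes its speed limit or range.

### The arm

A 6-joint arm with a two-finger parallel gripper is mounted at the origin on a cart in front of the work surface, level with it; the furniture and walls round the work are solid. World frame = base frame: x ahead of the robot, y to its left, z up, the work surface at z = 0. Lengths are in m, angles in rad, forces in N, time in s.
With the tool pointing down it reaches from about 0.325 to 0.775 m from the base axis. Payload 5.5 kg.
Tool frame: the origin (TCP) lies at the very end of the fingers, on their centre line; the grasp point (between the pads) lies 19 mm behind it (tcp_to_grasp is the distance from the TCP to the grasp point, in m); x points along the fingers, z is the direction in which the jaws open and shut, and the axes are right-handed (so a half turn about x gives the same grasp; the last joint's range is limited). The gripper opens to 85 mm and grips with 20 to 120 N. Pads are 22 mm wide; open, the fingers measure 114 mm over their backs; the gripper's body (76 mm by 85 mm) begins 54 mm behind the grasp point. The pads swing forward as they close: fully open they stand 13 mm farther back than shut.
Start: joints at [-1.318, 0.091, 1.231, -0, 1.82, -0.057], TCP at [0.183, -0.571, 0.231] pointing down, gripper open.
Joint ranges: [-2.87, 2.87], [-0.86, 2.18], [0.17, 2.46], [-1.51, 4.65], [0.06, 2.69], [-2.65, 2.65]. Speed limits (rad/s): [2.57, 2.57, 3.01, 3.14, 3.14, 3.14].

### API

Orientations are given as a 3x3 rotation matrix whose columns are the frame's x, y, z axes.
In Python, from workcell import * gives the robot as it stands. The module is installed in compiled form; this text tells all that it offers.
- The arm moves only by the shell command python3 -m handwheel 'ROWS' [OPENING] [FORCE]. ROWS is JSON, one flat list of numbers, 6 for each row, row after row: the shift along the tool's x, y, z each as a share of 20 mm, from -1 to 1, then the turn, a rotation vector about the tool's x, y, z each as a share of 0.1 rad, from -1 to 1. In form: [dx, dy, dz, ax, ay, az, dx, dy, dz, ax, ay, az, ...]. A call has 1 to 8 rows; each row shifts and turns the pose as measured when the row begins, along the tool's axes as they then stand; what a row does not reach is not made up. A row lasts 1/10 s, in which the tool goes at most 50 mm and 8.59 degrees, less where a joint would pass 70% of its speed; a pose out of reach is approached as far as the arm can. A call with a number of a shift or a turn outside -1 to 1 is refused whole. A call with a gripper value outside its range is refused whole. OPENING is the gripper's target within -1 to 1 (fully open at 1, half-way at 0, shut at -1), set as the call begins (- or left out, the last holds). The fingers move at their own pace and stop on an object; FORCE is the grip in N (left out, the last holds). Time passes only in rows, so rows that do not move let the fingers close. It gives the time, the measured TCP pose, the force and the opening at its end, in the units of the state.
- sense(): the state, without advancing time (a new reading comes with each control period).
- get_image(name): name is "scene" or "top"; returns a dict with "pixels" (420x560x3 uint8, blue, green, red), "K" (3x3 intrinsics, pixels), "distortion" ([k1, k2, p1, p2, k3] as OpenCV has them; the pictures are not rectified), "R" (3x3) and "t" (3): a world point X has camera coordinates R X + t. Camera axes: x right, y down, z forward; pixel columns grow to the right and rows downward; lengths in m; the calibration is good to about 2 mm. A picture is of the moment at which its call begins. There is no depth.
- sign_off(): hands the job in, once; it reports no verdict.
Trained networks look in a picture, given as the dict that the camera call returned (one of the last four; its "shot" number tells which), for a name from the list of things; names that differ only in an ending like _2 or _b are one class to them, and where a whole thing is asked for, a point or a joint stands for the part that bears it (a point fixed in the world has none). Each returns a list of dicts, best first, with "p" (0 to 1); they miss things now and then, are a little off and sometimes report something else, mostly with a low value. They report only what shows in the picture. A call takes as long as a camera call. They do not tell look-alikes from the thing itself.
- spot_in(picture, label): "centre" ([x, y, z] in m, in world coordinates, good to about 4 mm: the middle of the surface that is visible of it).
- spot_point(picture, label): "centre" ([x, y, z] in m, in world coordinates, good to about 4 mm: a listed point, or the origin of a listed thing).
The state is a dict: "time_s": time; "joints": joint angles; "qvel": joint speeds; "joint_efforts": joint torques, N m; "tool_pos": TCP position; "tcp_rot": TCP orientation; "force": force on the tool from outside, world axes, zero at the start; "wrist_torque": the same for the moment, N m; "gripper_width": finger opening in m.
Only numpy, scipy, OpenCV 4.12 (cv2) and the standard library are available. Lean on these libraries where they do the work, as an engineer would, in place of code of your own. Each camera call takes 0.05 s, during which the arm holds its last target.

## Working session

There is one attempt and no reset: what is moved stays moved. The work goes in short steps, Python scripts to look and compute and a shell command to move; the robot and the scene stay as the last step left them, time stands still between calls to the robot, and variables do not carry over. Pictures are saved under pics/ and viewed, and the job is handed in when it is done.

```bash
mkdir -p pics
python3 - <<'E'
from workcell import *
import cv2
s=sense();print(s['time_s'],s['tool_pos'],s['tcp_rot'],s['gripper_width'])
for n in ['scene','top']:
    p=get_image(n);cv2.imwrite(f'pics/{n}0.png',p['pixels'])
    print(n,p['R'],p['t'],p['K'])
    for l in ['jig','roller_grip','roller_flat','tailstock_knob','lever_knob','stamp_center','ware_board','jar']:
        print(l,[(round(d['p'],2),[round(float(v),3) for v in d['centre']]) for d in spot_point(p,l)][:5])
E
```

```text
0.0 [ 0.18285351 -0.57115311  0.23012806] [[-4.59461292e-04  9.52391545e-01  3.04877242e-01]
 [ 1.93366079e-03  3.04877551e-01 -9.52389595e-01]
 [-9.99998025e-01  1.51943015e-04 -1.98168162e-03]] 0.0855778746587948
scene [[-0.812462   -0.58286122  0.01335232]
 [-0.28782662  0.3810802  -0.87859759]
 [ 0.50701216 -0.71767031 -0.47737615]] [0.38709383 0.25050507 0.69784305] [[397.31531677   0.         285.14870854]
 [  0.         397.31531677 211.46769904]
 [  0.           0.           1.        ]]
jig [(0.89, [0.464, 0.079, 0.0])]
roller_grip [(0.86, [0.475, 0.167, 0.082])]
roller_flat [(0.59, [0.466, 0.247, 0.093])]
tailstock_knob [(0.82, [0.454, -0.053, 0.124])]
lever_knob [(0.7, [0.435, -0.175, 0.099])]
stamp_center [(0.96, [0.336, 0.297, 0.016]), (0.93, [0.663, -0.023, 0.021]), (0.83, [0.642, 0.275, 0.017]), (0.43, [0.47, -0.248, 0.014])]
ware_board [(0.95, [0.669, 0.125, 0.002])]
jar [(0.75, [0.64, -0.325, 0.004])]
top [[ 0.02376603 -0.99961885 -0.01404711]
 [-0.99490768 -0.02227268 -0.09829875]
 [ 0.09794841  0.01631175 -0.9950578 ]] [-0.03582303  0.51653479  1.28782248] [[466.44092578   0.         286.19151253]
 [  0.         466.44092578 210.93272276]
 [  0.           0.           1.        ]]
jig [(0.9, [0.468, 0.076, -0.006])]
roller_grip [(0.77, [0.478, 0.159, 0.083]), (0.5, [0.46, -0.06, 0.125])]
roller_flat [(0.69, [0.473, 0.249, 0.097])]
tailstock_knob [(0.59, [0.461, -0.056, 0.122])]
lever_knob []
stamp_center [(0.7, [0.467, 0.047, 0.042]), (0.65, [0.334, 0.293, 0.014]), (0.59, [0.657, -0.021, 0.019]), (0.59, [0.472, -0.248, 0.015]), (0.51, [0.648, 0.278, 0.02])]
ware_board [(0.74, [0.667, 0.129, -0.001])]
jar []
```

View pics/scene0.png

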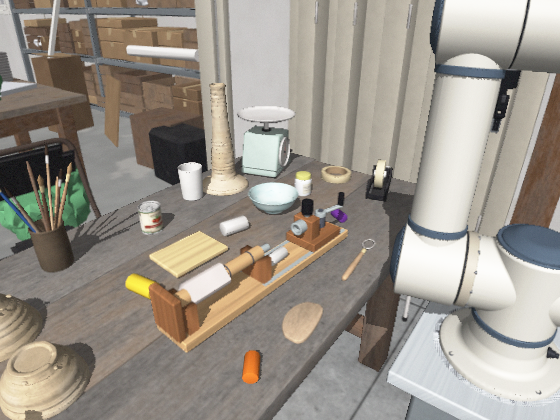

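View pics/top0.png

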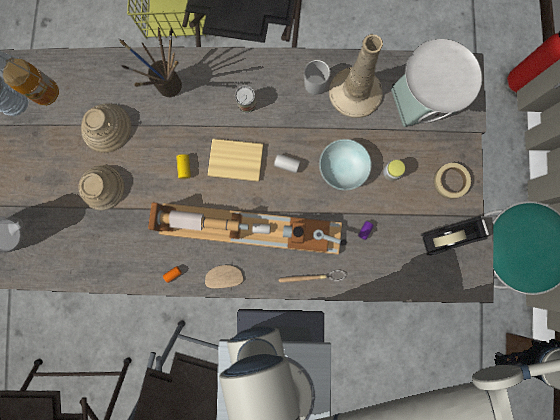

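```bash
cat > h.py <<'E'
import numpy as np,cv2
def proj(p,X):
    r,_=cv2.Rodrigues(np.array(p['R'])); 
    o,_=cv2.projectPoints(np.array(X,float).reshape(-1,1,3),r,np.array(p['t'],float),np.array(p['K']),np.array(p['distortion'],float)); return o.reshape(-1,2)
def unproj(p,uv,z):
    n=cv2.undistortPoints(np.array(uv,float).reshape(-1,1,2),np.array(p['K']),np.array(p['distortion'],float)).reshape(-1,2)
    R=np.array(p['R']);t=np.array(p['t']);C=-R.T@t
    d=np.c_[n,np.ones(len(n))]@R
    return C+d*((z-C[2])/d[:,2])[:,None]
E
python3 - <<'E'
import cv2
a=cv2.imread('pics/top0.png')
cv2.imwrite('pics/top0c.png',cv2.resize(a[130:330,130:400],None,fx=2.9,fy=2.9,interpolation=cv2.INTER_CUBIC))
E
```

```text
(no output)
```

View pics/top0c.png

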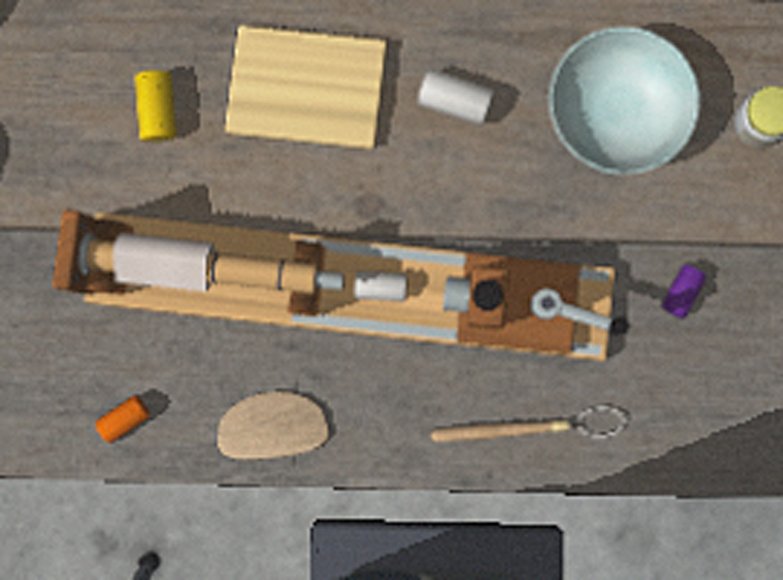

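Run:
```python
import cv2
a=cv2.imread('pics/top0.png')
cv2.imwrite('pics/c1.png',cv2.resize(a[190:265,140:250],None,fx=7,fy=7,interpolation=cv2.INTER_CUBIC))
cv2.imwrite('pics/c2.png',cv2.resize(a[200:265,240:350],None,fx=7,fy=7,interpolation=cv2.INTER_CUBIC))
a=cv2.imread('pics/scene0.png')
cv2.imwrite('pics/c3.png',cv2.resize(a[190:345,150:350],None,fx=3.8,fy=3.8,interpolation=cv2.INTER_CUBIC))
```

```text
(no output)
```

View pics/c1.png

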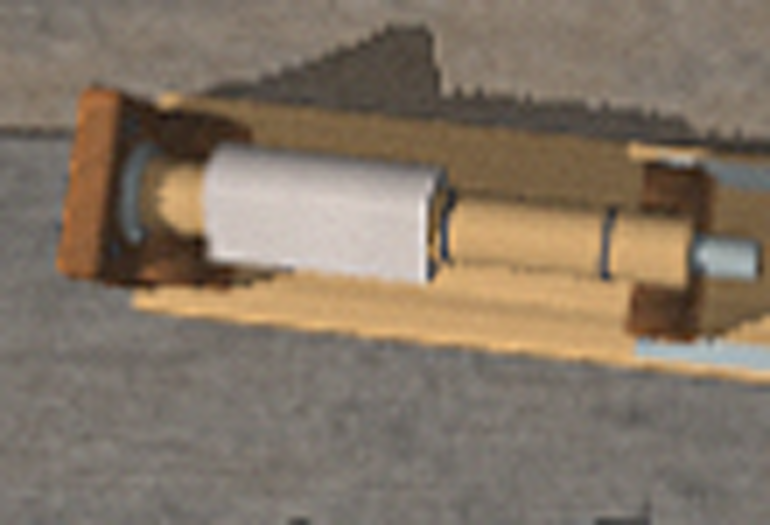

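View pics/c2.png

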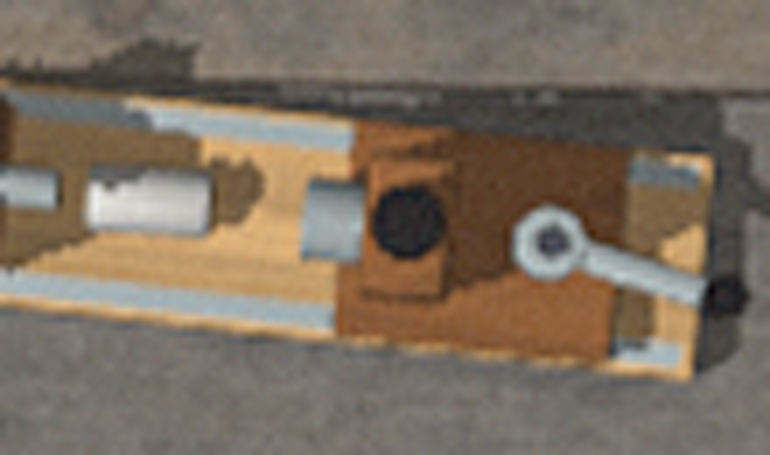

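View pics/c3.png

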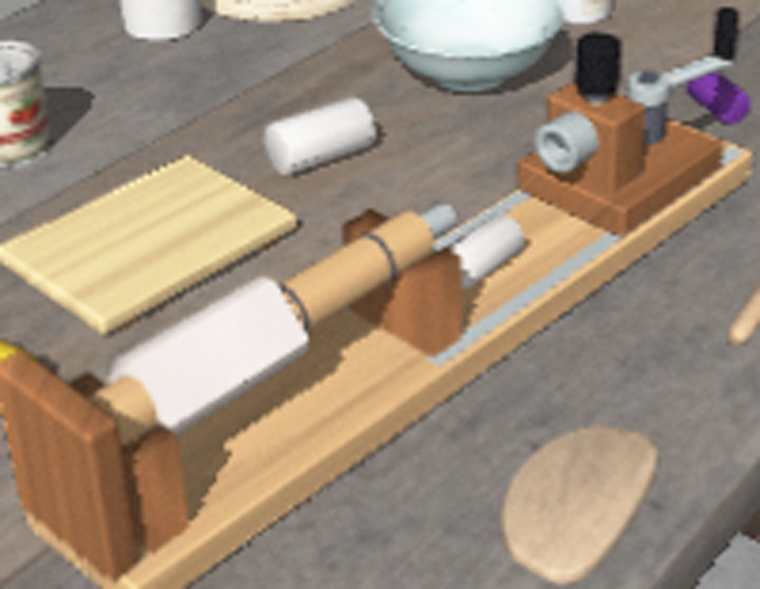

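```bash
cat > fit.py <<'E'
from workcell import *
from h import *
from scipy.optimize import least_squares
def J(q,X): 
    c,s=np.cos(q[2]),np.sin(q[2]); X=np.atleast_2d(X)
    return np.c_[q[0]+c*X[:,0]-s*X[:,1], q[1]+s*X[:,0]+c*X[:,1], X[:,2]]
E
python3 - <<'E'
from fit import *
T=get_image('top');S=get_image('scene')
t2=lambda u,v:(240+u/7,200+v/7); t1=lambda u,v:(140+u/7,190+v/7)
s3=lambda u,v:(150+u/3.8,190+v/3.8)
obs=[(T,(.045,-.256,.026),t2(712,155)),(T,(-.045,-.256,.026),t2(692,378)),(T,(-.045,.256,.026),t1(135,305)),
 (S,(-.045,-.256,.026),s3(750,157))]
f=lambda q:np.concatenate([(proj(p,J(q,X))[0]-np.array(o)) for p,X,o in obs])
r=least_squares(f,[.466,.078,-.087]);q=r.x;print(q,r.fun.round(1))
st=unproj(T,[t2(149,203),t2(87,203),t2(211,206),t2(150,168),t2(147,237)],.042);print(st)
# stamp from scene
print(unproj(S,[s3(490,252)],.045))
c,s=np.cos(q[2]),np.sin(q[2])
def inv(P): d=np.array(P)[:2]-q[:2]; return c*d[0]+s*d[1],-s*d[0]+c*d[1]
print('stamp jig',[inv(x) for x in st])
k=unproj(T,[t2(410,222)],.139);print('knob',k,inv(k[0]))
k=unproj(T,[t2(725,296)],.12);print('lk',k,inv(k[0]))
b=unproj(T,[(130+x/2.9,130+y/2.9) for x,y in [(238,27),(386,39),(375,147),(226,132)]],.018);print('board',b,b.mean(0))
for p in (T,S):
  print([d['centre'] for d in spot_point(p,'stamp_center')][:5])
  print([d['centre'] for d in spot_point(p,'roller_grip')][:1],[d['centre'] for d in spot_in(p,'roller_grip')][:1])
np.save('q.npy',q)
E
```

```text
[ 0.46768946  0.0784433  -0.08684226] [ 0.  -0.5 -0.3 -0.3 -1.2 -0.2  1.5 -1.6]
[[0.46372301 0.04364954 0.042     ]
 [0.46314727 0.06823927 0.042     ]
 [0.46310623 0.01905556 0.042     ]
 [0.47761548 0.043651   0.042     ]
 [0.45024246 0.0440569  0.042     ]]
[[0.45766164 0.05058585 0.045     ]]
stamp jig [(np.float64(-0.0009337270947173638), np.float64(-0.035006664590637955)), (np.float64(-0.0036400422045712527), np.float64(-0.010559531669422566)), (np.float64(0.0005849258565671766), np.float64(-0.059561456300946926)), (np.float64(0.012906258674096718), np.float64(-0.03380026424378155)), (np.float64(-0.014398811842748865), np.float64(-0.03577004718913864))]
knob [[ 0.45332273 -0.0586951   0.139     ]] (np.float64(-0.002418138857201442), np.float64(-0.1378676743776647))
lk [[ 0.42952082 -0.17621213  0.12      ]] (np.float64(-0.01593773288581529), np.float64(-0.2570062630278547))
board [[0.7214193  0.19572115 0.018     ]
 [0.71171059 0.04735734 0.018     ]
 [0.6029005  0.05497075 0.018     ]
 [0.61495933 0.20309935 0.018     ]] [0.66274743 0.12528715 0.018     ]
[[0.4693, -0.2473, 0.0118], [0.6561, -0.0218, 0.0184], [0.3354, 0.2922, 0.0119], [0.6455, 0.2765, 0.0217], [0.4664, 0.046, 0.0405]]
[[0.4781, 0.1596, 0.0822]] [[0.4792, 0.2162, 0.0949]]
[[0.6593, -0.0243, 0.019], [0.3379, 0.2985, 0.0153], [0.4683, -0.2472, 0.0147], [0.4679, 0.0455, 0.0369], [0.6408, 0.2772, 0.0163]]
[[0.4744, 0.1635, 0.0856]] [[0.4693, 0.2352, 0.0942]]
```

```bash
python3 -m handwheel '[0,0.9,-1,0,0,0, 0,0.9,-1,0,0,0, 0,0.9,-1,0,0,0, 0,0.9,-1,0,0,0, 0,0.9,-1,0,0,0, 0,0.9,-1,0,0,0, 0,0.9,-1,0,0,0, 0,0.9,-1,0,0,0]' 1 30
```

```text
time_s: 2.1
tool_pos: [0.2725, -0.3704, 0.2298]
tcp_rot: [[-0.0, 0.954, 0.3], [0.001, 0.3, -0.954], [-1.0, -0.0, -0.001]]
force: [0.2, -0.4, -0.0]
gripper_width: 0.0857
```

```bash
cat > plan.py <<'E'
from workcell import *
import numpy as np,sys
from scipy.spatial.transform import Rotation as Ro
def plan(target,Rt,n,printit=True):
    """interpolate to target TCP pose in n rows"""
    s=sense();p=np.array(s['tool_pos']);R0=np.array(s['tcp_rot']);target=np.array(target)
    w=Ro.from_matrix(R0.T@Rt).as_rotvec();d=(target-p)
    out=[]
    for i in range(n):
        Ri=R0@Ro.from_rotvec(w*i/n).as_matrix()
        out.append(np.r_[Ri.T@d/n/.02,w/n/.1])
    for r in out: print(','.join(f'{v:g}' for v in r.round(2)))
    print('max',np.abs(out).max())
def down(yaw,lean=0):
    # tool x down; jaw dir z at world angle yaw; lean about horizontal axis y_jig
    z=np.array([np.cos(yaw),np.sin(yaw),0]);x=np.array([0,0,-1.]);R=np.c_[x,np.cross(z,x),z]
    return Ro.from_rotvec(lean*np.array([-np.sin(yaw),np.cos(yaw),0])).as_matrix()@R
E
python3 -c "
from plan import *
plan([.465,.0455,.18],down(-.03),24)"
```

```text
0.1,0.64,-0.71,-0.52,-0,-0
0.1,0.68,-0.67,-0.52,-0,-0
0.1,0.71,-0.64,-0.52,-0,-0
0.1,0.74,-0.6,-0.52,-0,-0
0.1,0.77,-0.56,-0.52,-0,-0
0.1,0.8,-0.52,-0.52,-0,-0
0.1,0.83,-0.48,-0.52,-0,-0
0.1,0.85,-0.43,-0.52,-0,-0
0.1,0.87,-0.39,-0.52,-0,-0
0.1,0.89,-0.34,-0.52,-0,-0
0.1,0.91,-0.3,-0.52,-0,-0
0.1,0.92,-0.25,-0.52,-0,-0
0.1,0.93,-0.2,-0.52,-0,-0
0.1,0.94,-0.16,-0.52,-0,-0
0.1,0.95,-0.11,-0.52,-0,-0
0.1,0.95,-0.06,-0.52,-0,-0
0.1,0.95,-0.01,-0.52,-0,-0
0.1,0.95,0.04,-0.52,-0,-0
0.1,0.95,0.09,-0.52,-0,-0
0.1,0.94,0.14,-0.52,-0,-0
0.1,0.94,0.19,-0.52,-0,-0
0.1,0.93,0.24,-0.52,-0,-0
0.1,0.91,0.28,-0.52,-0,-0
0.1,0.9,0.33,-0.52,-0,-0
max 0.9547979736952366
```

```bash
python3 -m handwheel '[0.1,0.64,-0.71,-0.52,0,0, 0.1,0.68,-0.67,-0.52,0,0, 0.1,0.71,-0.64,-0.52,0,0, 0.1,0.74,-0.6,-0.52,0,0, 0.1,0.77,-0.56,-0.52,0,0, 0.1,0.8,-0.52,-0.52,0,0, 0.1,0.83,-0.48,-0.52,0,0, 0.1,0.85,-0.43,-0.52,0,0]'
python3 -m handwheel '[0.1,0.87,-0.39,-0.52,0,0, 0.1,0.89,-0.34,-0.52,0,0, 0.1,0.91,-0.3,-0.52,0,0, 0.1,0.92,-0.25,-0.52,0,0, 0.1,0.93,-0.2,-0.52,0,0, 0.1,0.94,-0.16,-0.52,0,0, 0.1,0.95,-0.11,-0.52,0,0, 0.1,0.95,-0.06,-0.52,0,0]'
python3 -m handwheel '[0.1,0.95,-0.01,-0.52,0,0, 0.1,0.95,0.04,-0.52,0,0, 0.1,0.95,0.09,-0.52,0,0, 0.1,0.94,0.14,-0.52,0,0, 0.1,0.94,0.19,-0.52,0,0, 0.1,0.93,0.24,-0.52,0,0, 0.1,0.91,0.28,-0.52,0,0, 0.1,0.9,0.33,-0.52,0,0]'
python3 -c "
from plan import *
plan([.465,.0455,.030],down(-.03),8)"
```

```text
time_s: 2.9
tool_pos: [0.3378, -0.2243, 0.2153]
tcp_rot: [[0.004, 0.74, 0.672], [-0.003, 0.672, -0.74], [-1.0, 0.001, 0.005]]
force: [0.3, 0.1, -1.0]
gripper_width: 0.0853
time_s: 3.7
tool_pos: [0.3995, -0.0777, 0.2]
tcp_rot: [[0.008, 0.389, 0.921], [-0.005, 0.921, -0.389], [-1.0, -0.001, 0.009]]
force: [1.0, 0.6, -0.3]
gripper_width: 0.0854
time_s: 4.5
tool_pos: [0.4584, 0.0705, 0.1846]
tcp_rot: [[0.012, -0.035, 0.999], [-0.006, 0.999, 0.035], [-1.0, -0.006, 0.012]]
force: [-0.2, -0.1, 0.0]
gripper_width: 0.0855
0.97,-0.15,0.02,0.08,0.02,0.01
0.97,-0.15,0.03,0.08,0.02,0.01
0.97,-0.15,0.03,0.08,0.02,0.01
0.97,-0.15,0.03,0.08,0.02,0.01
0.97,-0.15,0.03,0.08,0.02,0.01
0.97,-0.15,0.04,0.08,0.02,0.01
0.97,-0.15,0.04,0.08,0.02,0.01
0.97,-0.15,0.04,0.08,0.02,0.01
max 0.9676464541922367
```

```bash
python3 -m handwheel '[0.5,-0.6,0.1,0.3,0.08,0.04, 0.9,-0.6,0.1,0.3,0.08,0.04, 0.9,0,0,0,0,0, 0.9,0,0,0,0,0, 0.5,0,0,0,0,0]'
python3 - <<'E'
from fit import *
for n in ('top','scene'):
    p=get_image(n);s=sense();u=proj(p,[s['tool_pos']])[0].astype(int)
    x=max(u[0]-60,0);y=max(u[1]-60,0)
    cv2.imwrite(f'pics/{n}1.png',cv2.resize(p['pixels'][y:y+120,x:x+120],None,fx=4,fy=4,interpolation=cv2.INTER_CUBIC)); print(u)
E
python3 -c "
from plan import *
plan([.465,.0455,.030],down(-.03),5)"
```

```text
time_s: 5.0
tool_pos: [0.4634, 0.0437, 0.106]
tcp_rot: [[-0.005, 0.033, 0.999], [0.003, 0.999, -0.033], [-1.0, 0.003, -0.005]]
force: [0.1, -0.1, -0.3]
gripper_width: 0.0851
[259 227]
[278 230]
0.76,0.01,0.02,-0,-0.01,-0.01
0.76,0.01,0.02,-0,-0.01,-0.01
0.76,0.01,0.02,-0,-0.01,-0.01
0.76,0.01,0.02,-0,-0.01,-0.01
0.76,0.01,0.02,-0,-0.01,-0.01
max 0.7609392211881055
```

View pics/scene1.png

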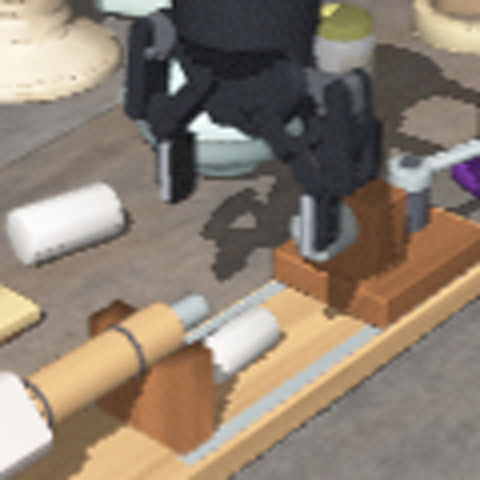

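View pics/top1.png

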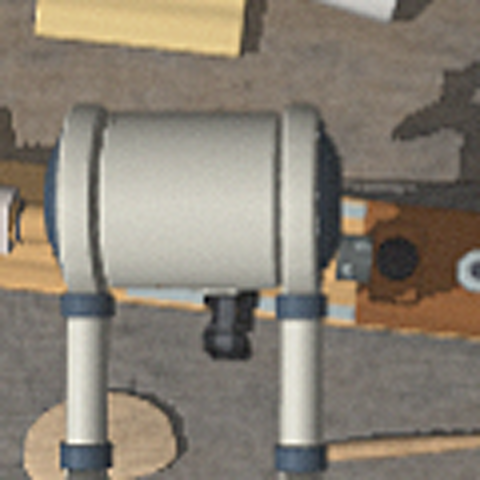

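```bash
python3 -m handwheel '[0.8,0,0.05,0,0,0, 0.8,0,0.05,0,0,0, 0.8,0,0,0,0,0, 0.7,0,0,0,0,0, 0.6,0,0,0,0,0, 0,0,0,0,0,0]'
python3 -m handwheel '[0,0,0,0,0,0, 0,0,0,0,0,0, 0,0,0,0,0,0, 0,0,0,0,0,0, 0,0,0,0,0,0, 0,0,0,0,0,0, 0,0,0,0,0,0, 0,0,0,0,0,0]' -1 30
python3 - <<'E'
from fit import *
for n in ['scene']:
    p=get_image(n);s=sense();u=proj(p,[s['tool_pos']])[0].astype(int)
    x=max(u[0]-60,0);y=max(u[1]-60,0)
    cv2.imwrite(f'pics/{n}2.png',cv2.resize(p['pixels'][y:y+120,x:x+120],None,fx=4,fy=4,interpolation=cv2.INTER_CUBIC)); print(u)
E
```

```text
time_s: 5.7
tool_pos: [0.4673, 0.0416, 0.0335]
tcp_rot: [[0.002, 0.038, 0.999], [0.003, 0.999, -0.038], [-1.0, 0.003, 0.002]]
force: [-0.0, -0.6, -0.4]
gripper_width: 0.0853
time_s: 6.5
tool_pos: [0.4692, 0.0417, 0.0369]
tcp_rot: [[0.007, 0.038, 0.999], [0.003, 0.999, -0.038], [-1.0, 0.003, 0.007]]
force: [0.5, -0.2, -0.1]
gripper_width: 0.0251
[277 255]
```

View pics/scene2.png

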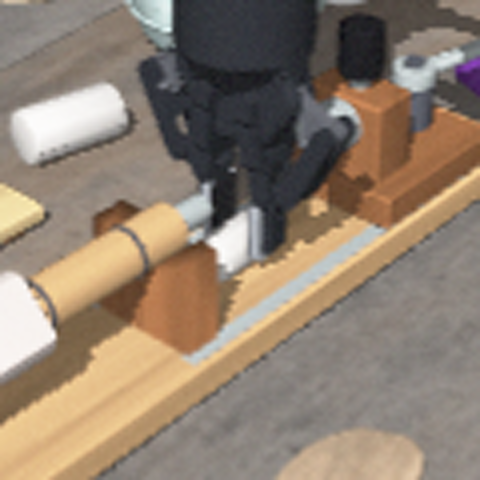

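```bash
python3 -m handwheel '[0,0,-0.05,0,0,0, 0,0,-0.05,0,0,0, 0.2,0,0,0,0,0, 0.3,0,0,0,0,0, 0.1,0,0,0,0,0]' -0.1 30
python3 -m handwheel '[0,0,0,0,0,0, 0,0,0,0,0,0]'
```

```text
time_s: 7.05
tool_pos: [0.4674, 0.0419, 0.0248]
tcp_rot: [[0.007, 0.038, 0.999], [0.003, 0.999, -0.038], [-1.0, 0.003, 0.007]]
force: [-6.1, -0.5, 12.2]
gripper_width: 0.0385
time_s: 7.25
tool_pos: [0.4673, 0.0418, 0.0249]
tcp_rot: [[0.007, 0.038, 0.999], [0.003, 0.999, -0.038], [-1.0, 0.003, 0.007]]
force: [0.3, -0.4, 2.4]
gripper_width: 0.0387
```

```bash
python3 -m handwheel '[-0.3,0,0,0,0,0, 0,0,0,0,0,0]'
python3 -m handwheel '[0,0,0,0,0,0, 0,0,0,0,0,0, 0,0,0,0,0,0, 0,0,0,0,0,0, 0,0,0,0,0,0, 0,0,0,0,0,0]' -1 30
```

```text
time_s: 7.45
tool_pos: [0.4671, 0.0418, 0.0308]
tcp_rot: [[0.007, 0.038, 0.999], [0.003, 0.999, -0.038], [-1.0, 0.003, 0.007]]
force: [-0.5, -0.9, 0.3]
gripper_width: 0.0382
time_s: 8.05
tool_pos: [0.4673, 0.0418, 0.0309]
tcp_rot: [[0.007, 0.038, 0.999], [0.003, 0.999, -0.038], [-1.0, 0.003, 0.007]]
force: [-0.3, -0.3, 1.3]
gripper_width: 0.0254
```

```bash
python3 -m handwheel '[-0.3,0,0,0,0,0, -0.5,0,0,0,0,0, -0.8,0,0,0,0,0, -0.8,0,0,0,0,0, -0.8,0,0,0,0,0, -0.8,0,0,0,0,0, -0.8,0,0,0,0,0, -0.3,0,0,0,0,0]'
python3 - <<'E'
from fit import *
for n in ['scene']:
    p=get_image(n);s=sense();u=proj(p,[s['tool_pos']])[0].astype(int)
    x=max(u[0]-80,0);y=max(u[1]-80,0)
    cv2.imwrite(f'pics/{n}3.png',cv2.resize(p['pixels'][y:y+160,x:x+160],None,fx=4,fy=4,interpolation=cv2.INTER_CUBIC)); print(u)
E
python3 -c "
from plan import *
plan([.664,.126,.13],down(-.05),14)"
```

```text
time_s: 8.85
tool_pos: [0.4657, 0.0415, 0.1396]
tcp_rot: [[0.006, 0.038, 0.999], [0.003, 0.999, -0.038], [-1.0, 0.003, 0.006]]
force: [0.4, -0.1, -0.5]
gripper_width: 0.0252
[278 215]
0.04,0.33,0.7,0.01,0,-0
0.04,0.33,0.7,0.01,0,-0
0.04,0.33,0.69,0.01,0,-0
0.04,0.33,0.69,0.01,0,-0
0.04,0.33,0.69,0.01,0,-0
0.04,0.33,0.69,0.01,0,-0
0.04,0.33,0.69,0.01,0,-0
0.04,0.33,0.69,0.01,0,-0
0.04,0.33,0.69,0.01,0,-0
0.04,0.33,0.69,0.01,0,-0
0.04,0.33,0.69,0.01,0,-0
0.04,0.33,0.69,0.01,0,-0
0.04,0.34,0.69,0.01,0,-0
0.04,0.34,0.69,0.01,0,-0
max 0.6954856356053104
```

View pics/scene3.png

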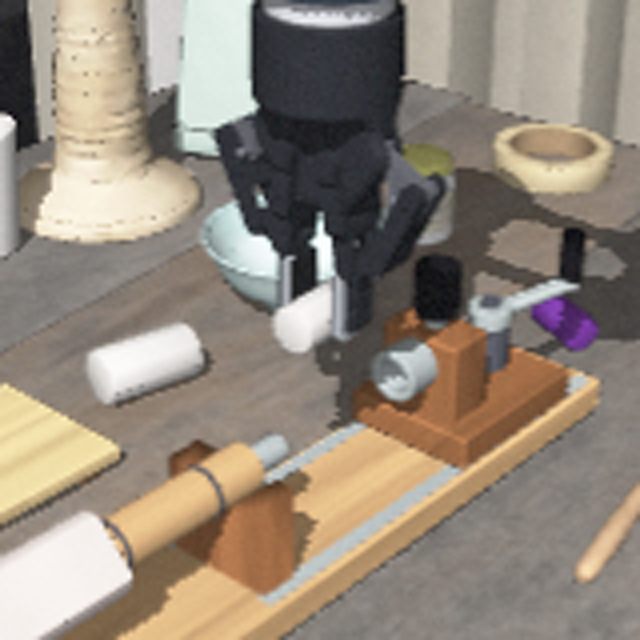

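```bash
python3 -m handwheel '[0,0.2,0.4,0,0,0, 0,0.33,0.7,0,0,0, 0,0.33,0.7,0,0,0, 0,0.33,0.7,0,0,0, 0,0.33,0.7,0,0,0, 0,0.33,0.7,0,0,0, 0,0.33,0.7,0,0,0, 0,0.33,0.7,0,0,0]'
python3 -m handwheel '[0.1,0.33,0.7,0,0,0, 0.1,0.33,0.7,0,0,0, 0.1,0.33,0.7,0,0,0, 0.1,0.33,0.7,0,0,0, 0.1,0.33,0.7,0,0,0, 0.1,0.2,0.4,0,0,0]'
python3 -c "
from plan import *
plan([.664,.126,.026],down(-.05),8)"
```

```text
time_s: 9.7
tool_pos: [0.5775, 0.0906, 0.1328]
tcp_rot: [[-0.002, 0.039, 0.999], [0.003, 0.999, -0.039], [-1.0, 0.003, -0.002]]
force: [-1.1, 0.1, -0.6]
gripper_width: 0.0254
time_s: 10.3
tool_pos: [0.6603, 0.1282, 0.109]
tcp_rot: [[-0.014, 0.038, 0.999], [0.002, 0.999, -0.038], [-1.0, 0.001, -0.014]]
force: [-1.3, -0.3, 0.3]
gripper_width: 0.025
0.52,-0.01,0.03,0.02,-0.02,-0
0.52,-0.01,0.03,0.02,-0.02,-0
0.52,-0.01,0.03,0.02,-0.02,-0
0.52,-0.01,0.03,0.02,-0.02,-0
0.52,-0.01,0.03,0.02,-0.02,-0
0.52,-0.01,0.03,0.02,-0.02,-0
0.52,-0.01,0.03,0.02,-0.02,-0
0.52,-0.01,0.02,0.02,-0.02,-0
max 0.5187497716765898
```

```bash
python3 -m handwheel '[0.5,0,0.05,0,-0.02,0, 0.5,0,0.05,0,-0.02,0, 0.5,0,0.05,0,-0.02,0, 0.5,0,0,0,-0.02,0, 0.5,0,0,0,-0.02,0, 0.5,0,0,0,-0.02,0, 0.5,0,0,0,0,0, 0.1,0,0,0,0,0]'
python3 -c "
from plan import *
plan([.664,.126,.024],down(-.05),2)"
```

```text
time_s: 11.1
tool_pos: [0.6602, 0.1277, 0.0265]
tcp_rot: [[-0.007, 0.038, 0.999], [0.0, 0.999, -0.038], [-1.0, -0.0, -0.007]]
force: [0.3, -0.5, -0.8]
gripper_width: 0.0251
0.06,-0.04,0.1,0.06,-0.04,0
0.06,-0.04,0.1,0.06,-0.04,0
max 0.09771722170617261
```

```bash
python3 -m handwheel '[0.12,0,0,0,0,0, 0,0,0,0,0,0]'
python3 -m handwheel '[0.05,0,0,0,0,0, 0,0,0,0,0,0]'
python3 - <<'E'
from fit import *
for n in ['scene']:
    p=get_image(n);s=sense();u=proj(p,[s['tool_pos']])[0].astype(int)
    x=max(u[0]-60,0);y=max(u[1]-60,0)
    cv2.imwrite(f'pics/{n}4.png',cv2.resize(p['pixels'][y:y+120,x:x+120],None,fx=5,fy=5,interpolation=cv2.INTER_CUBIC)); print(u)
E
```

```text
time_s: 11.3
tool_pos: [0.66, 0.1277, 0.0236]
tcp_rot: [[-0.008, 0.038, 0.999], [0.0, 0.999, -0.038], [-1.0, -0.0, -0.008]]
force: [0.8, -0.0, -0.4]
gripper_width: 0.0254
time_s: 11.5
tool_pos: [0.6607, 0.1278, 0.0237]
tcp_rot: [[-0.006, 0.038, 0.999], [0.0, 0.999, -0.038], [-1.0, 0.0, -0.006]]
force: [-0.2, -1.3, -1.5]
gripper_width: 0.0252
[189 248]
```

View pics/scene4.png

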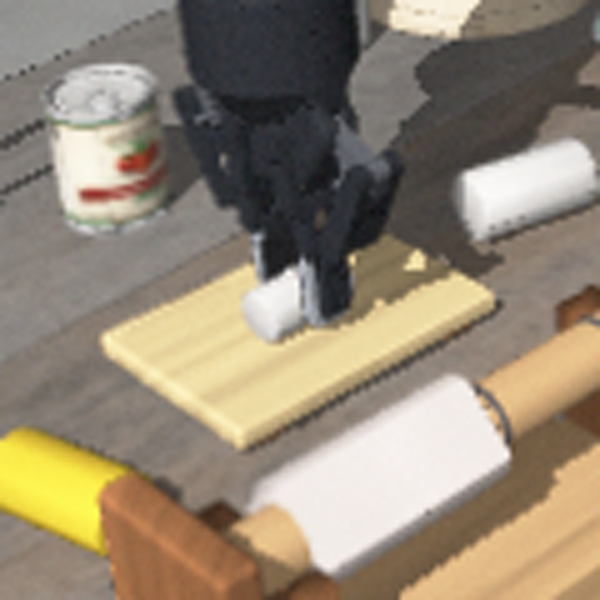

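```bash
python3 -m handwheel '[0.08,0,0,0,0,0, 0.05,0,0,0,0,0]'
python3 -m handwheel '[0.08,0,0,0,0,0, 0,0,0,0,0,0]'
```

```text
time_s: 11.75
tool_pos: [0.6613, 0.1279, 0.0228]
tcp_rot: [[-0.004, 0.038, 0.999], [0.001, 0.999, -0.038], [-1.0, 0.001, -0.004]]
force: [-3.2, -1.0, 5.5]
gripper_width: 0.0252
time_s: 11.95
tool_pos: [0.6616, 0.1279, 0.0233]
tcp_rot: [[-0.002, 0.038, 0.999], [0.001, 0.999, -0.038], [-1.0, 0.001, -0.003]]
force: [-0.6, -0.5, 0.3]
gripper_width: 0.0255
```

Contact with the board was felt, so I'll release gently.

```bash
python3 -m handwheel '[0,0,0,0,0,0, 0,0,0,0,0,0, 0,0,0,0,0,0, 0,0,0,0,0,0, 0,0,0,0,0,0]' 0
python3 -m handwheel '[-0.3,0,0,0,0,0, -0.8,0,0,0,0,0, -1,0,0,0,0,0, -1,0,0,0,0,0, -1,0,0,0,0,0, -1,0,0,0,0,0, -0.8,0,0,0,0,0]'
python3 - <<'E'
from fit import *
for n in ['scene','top']:
    p=get_image(n)
    if n=='scene': cv2.imwrite(f'pics/{n}5.png',cv2.resize(p['pixels'][180:350,110:310],None,fx=4,fy=4,interpolation=cv2.INTER_CUBIC))
    for l in ['stamp_center','roller_grip','roller_flat','ware_board']:
        print(l,[[round(float(v),3) for v in d['centre']] for d in spot_point(p,l)][:5])
E
```

```text
time_s: 12.45
tool_pos: [0.6617, 0.128, 0.0226]
tcp_rot: [[-0.002, 0.038, 0.999], [0.001, 0.999, -0.038], [-1.0, 0.001, -0.002]]
force: [0.4, 0.0, -0.3]
gripper_width: 0.0426
time_s: 13.15
tool_pos: [0.6611, 0.1277, 0.1489]
tcp_rot: [[-0.004, 0.038, 0.999], [0.001, 0.999, -0.038], [-1.0, 0.001, -0.004]]
force: [0.1, -0.1, 1.0]
gripper_width: 0.0428
stamp_center [[0.642, 0.277, 0.013], [0.334, 0.292, 0.017], [0.662, 0.133, 0.03]]
roller_grip [[0.471, 0.164, 0.081], [0.664, 0.126, -0.0]]
roller_flat [[0.468, 0.247, 0.094]]
ware_board [[0.666, 0.128, 0.004]]
stamp_center [[0.333, 0.294, 0.011], [0.655, -0.021, 0.021], [0.472, -0.249, 0.015], [0.647, 0.278, 0.019]]
roller_grip []
roller_flat [[0.473, 0.25, 0.094]]
ware_board [[0.67, 0.131, -0.002]]
```

View pics/scene5.png

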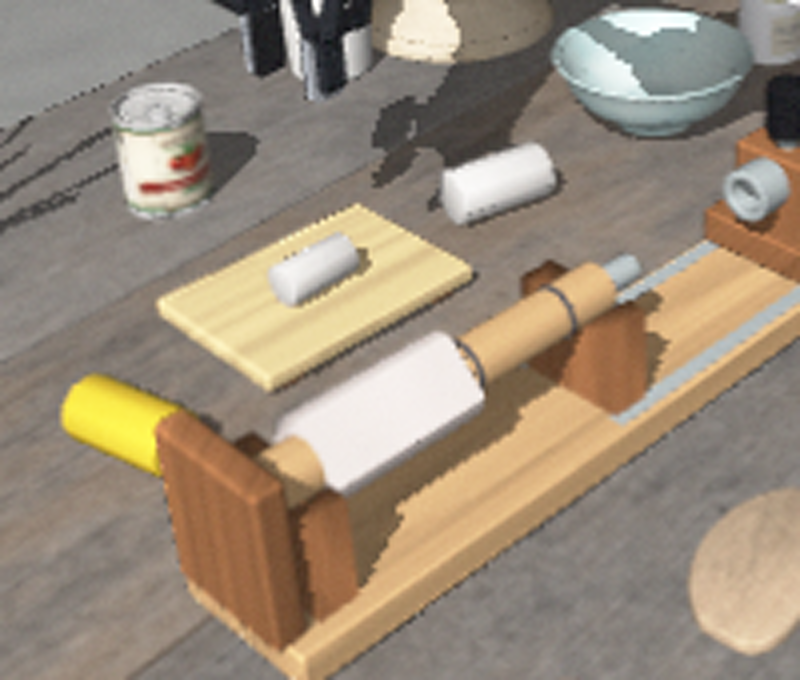

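Run:
```python
from fit import *
q=np.load('q.npy')
out=[]
for n,(x0,x1,y0,y1) in {'scene':(165,245,250,315),'top':(155,215,195,240)}.items():
    p=get_image(n)
    im=cv2.resize(p['pixels'][y0:y1,x0:x1],None,fx=6,fy=6,interpolation=cv2.INTER_CUBIC)
    row=[im]
    for a in (.5,.7,.9):
        c=im.copy()
        nz=np.array([-np.sin(a),0,np.cos(a)]);tx=np.array([np.cos(a),0,np.sin(a)])
        P=[np.array([0,y,.081])+16*.001*nz+s*.0165*tx for y,s in [(.127,-1),(.127,1),(.213,1),(.213,-1)]]
        uv=(proj(p,J(q,P))-[x0,y0]+.5)*6
        cv2.polylines(c,[uv.astype(int)],True,(0,0,255),1); row.append(c)
    g=np.vstack([np.hstack(row[:2]),np.hstack(row[2:])])
    if g.shape[1]>800: g=cv2.resize(g,None,fx=800/g.shape[1],fy=800/g.shape[1])
    cv2.imwrite(f'pics/ang_{n}.png',g);print(g.shape)
```

```text
(650, 800, 3)
(540, 720, 3)
```

View pics/ang_scene.png

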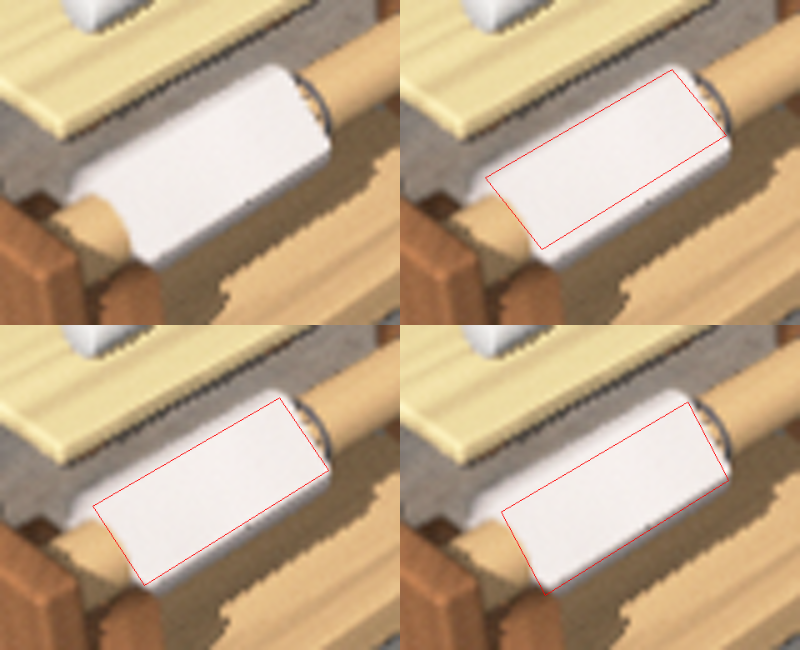

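View pics/ang_top.png

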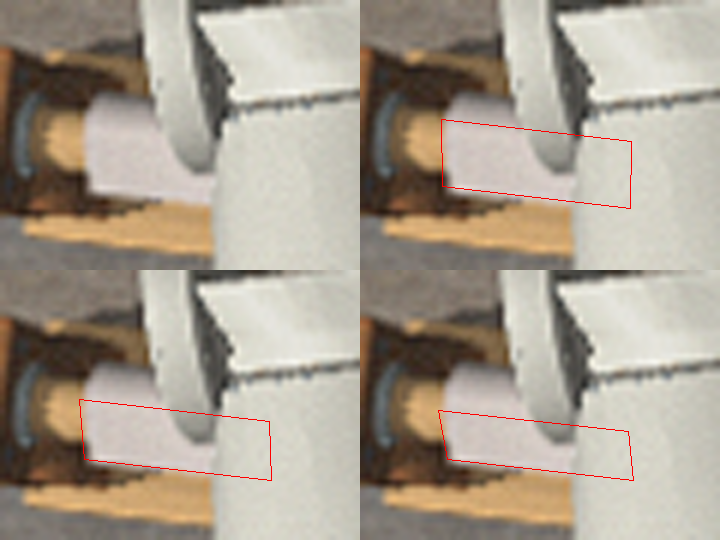

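Run:
```python
from fit import *
q=np.load('q.npy')
p=get_image('scene');im0=cv2.imread('pics/scene0.png')
g=im0[255:312,170:240].astype(float)
g=np.clip((g-120)*255/135,0,255).astype(np.uint8); g=cv2.resize(g,None,fx=5.6,fy=5.6,interpolation=cv2.INTER_CUBIC)
h=np.clip((im0[255:312,170:240].astype(float)-195)*255/55,0,255).astype(np.uint8); h=cv2.resize(h,None,fx=5.6,fy=5.6,interpolation=cv2.INTER_CUBIC)
rows=[np.hstack([g,h])]
r=[]
for a in (.8,.95):
    c=g.copy()
    nz=np.array([-np.sin(a),0,np.cos(a)]);tx=np.array([np.cos(a),0,np.sin(a)])
    P=[np.array([0,y-.004,.081])+.016*nz+s*.0165*tx for y,s in [(.127,-1),(.127,1),(.213,1),(.213,-1)]]
    cv2.polylines(c,[((proj(p,J(q,P))-[170,255]+.5)*5.6).astype(int)],True,(0,0,255),1)
    t=np.linspace(0,6.283,60); C=np.c_[.023*np.cos(t),0*t+.123,.081+.023*np.sin(t)]
    cv2.polylines(c,[((proj(p,J(q,C))-[170,255]+.5)*5.6).astype(int)],True,(0,200,0),1)
    r.append(c)
cv2.imwrite('pics/a2.png',np.vstack([rows[0],np.hstack(r)]))
```

```text
(no output)
```

View pics/a2.png

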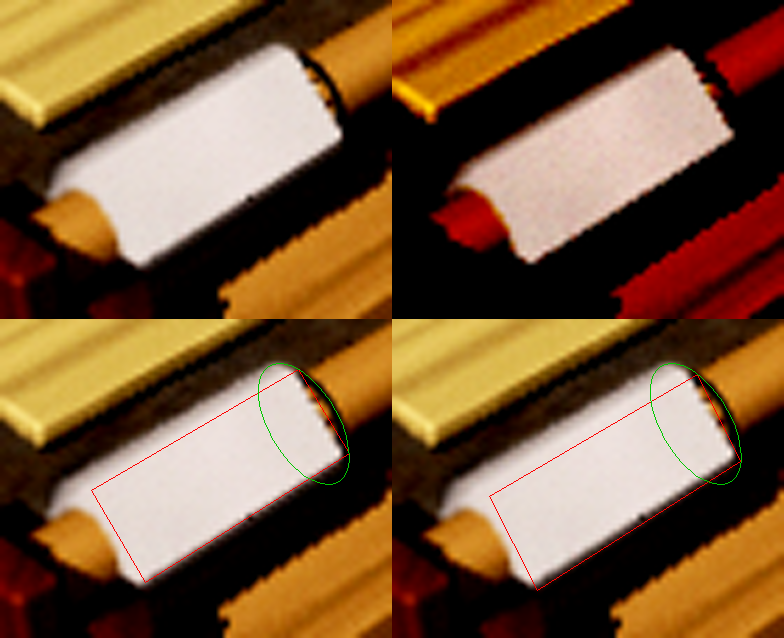

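```bash
python3 -c "
from plan import *
R=down(-.087,-.43);P=np.array([.4751,.1631,.081]);print(R.round(3))
plan(P-.075*R[:,0],R,16)"
```

```text
[[ 0.415  0.087  0.906]
 [-0.036  0.996 -0.079]
 [-0.909  0.     0.417]]
-0.01,0.09,-0.68,0.03,-0.27,-0.01
-0.03,0.09,-0.68,0.03,-0.27,-0.01
-0.05,0.09,-0.68,0.03,-0.27,-0.01
-0.06,0.09,-0.68,0.03,-0.27,-0.01
-0.08,0.09,-0.68,0.03,-0.27,-0.01
-0.1,0.08,-0.67,0.03,-0.27,-0.01
-0.12,0.08,-0.67,0.03,-0.27,-0.01
-0.14,0.08,-0.67,0.03,-0.27,-0.01
-0.16,0.08,-0.66,0.03,-0.27,-0.01
-0.17,0.07,-0.66,0.03,-0.27,-0.01
-0.19,0.07,-0.66,0.03,-0.27,-0.01
-0.21,0.07,-0.65,0.03,-0.27,-0.01
-0.23,0.07,-0.64,0.03,-0.27,-0.01
-0.25,0.07,-0.64,0.03,-0.27,-0.01
-0.26,0.06,-0.63,0.03,-0.27,-0.01
-0.28,0.06,-0.62,0.03,-0.27,-0.01
max 0.680735870035315
```

```bash
python3 -m handwheel '[0,0.09,-0.68,0.03,-0.27,0, -0.03,0.09,-0.68,0.03,-0.27,0, -0.05,0.09,-0.68,0.03,-0.27,0, -0.06,0.09,-0.68,0.03,-0.27,0, -0.08,0.09,-0.68,0.03,-0.27,0, -0.1,0.08,-0.67,0.03,-0.27,0, -0.12,0.08,-0.67,0.03,-0.27,0, -0.14,0.08,-0.67,0.03,-0.27,0]' 0.3
python3 -m handwheel '[-0.16,0.08,-0.66,0.03,-0.27,0, -0.17,0.07,-0.66,0.03,-0.27,0, -0.19,0.07,-0.66,0.03,-0.27,0, -0.21,0.07,-0.65,0.03,-0.27,0, -0.23,0.07,-0.64,0.03,-0.27,0, -0.25,0.07,-0.64,0.03,-0.27,0, -0.26,0.06,-0.63,0.03,-0.27,0, -0.28,0.06,-0.62,0.03,-0.27,0]'
python3 -c "
from plan import *
R=down(-.087,-.43);P=np.array([.4751,.1631,.081])
plan(P-.075*R[:,0],R,2)
plan(P+.019*R[:,0],R,7)"
```

```text
time_s: 14.6
tool_pos: [0.5496, 0.1464, 0.1444]
tcp_rot: [[0.212, 0.065, 0.975], [-0.012, 0.998, -0.064], [-0.977, 0.002, 0.213]]
force: [0.2, 0.3, -0.0]
gripper_width: 0.0557
time_s: 15.4
tool_pos: [0.4367, 0.1659, 0.1468]
tcp_rot: [[0.426, 0.089, 0.9], [-0.027, 0.996, -0.086], [-0.904, 0.013, 0.427]]
force: [-0.0, -0.0, -0.3]
gripper_width: 0.0555
0.02,0.02,0.19,-0.04,0.06,-0.05
0.02,0.01,0.19,-0.04,0.06,-0.05
max 0.18965585420872033
0.68,-0,0.05,-0.01,0.02,-0.01
0.68,-0,0.05,-0.01,0.02,-0.01
0.68,-0,0.05,-0.01,0.02,-0.01
0.68,0,0.05,-0.01,0.02,-0.01
0.68,0,0.05,-0.01,0.02,-0.01
0.68,0,0.05,-0.01,0.02,-0.01
0.68,0,0.05,-0.01,0.02,-0.01
max 0.6782759194098715
```

```bash
python3 -m handwheel '[0.3,0,0.2,-0.04,0.06,-0.05, 0.7,0,0.2,-0.04,0.06,-0.05, 0.7,0,0,0,0,0, 0.7,0,0,0,0,0, 0.7,0,0,0,0,0, 0.7,0,0,0,0,0, 0.7,0,0,0,0,0, 0.2,0,0,0,0,0]'
python3 -c "
from plan import *
R=down(-.087,-.43);P=np.array([.4751,.1631,.081])
plan(P+.019*R[:,0],R,1)"
python3 - <<'E'
from fit import *
p=get_image('scene')
cv2.imwrite(f'pics/scene6.png',cv2.resize(p['pixels'][180:320,160:320],None,fx=4,fy=4,interpolation=cv2.INTER_CUBIC))
E
```

```text
time_s: 16.2
tool_pos: [0.4871, 0.1625, 0.0639]
tcp_rot: [[0.418, 0.083, 0.905], [-0.033, 0.997, -0.076], [-0.908, 0.002, 0.419]]
force: [-0.3, -0.5, 0.1]
gripper_width: 0.0552
-0.08,-0.02,-0.19,0.03,0.02,-0.03
max 0.1870778539900239
```

View pics/scene6.png

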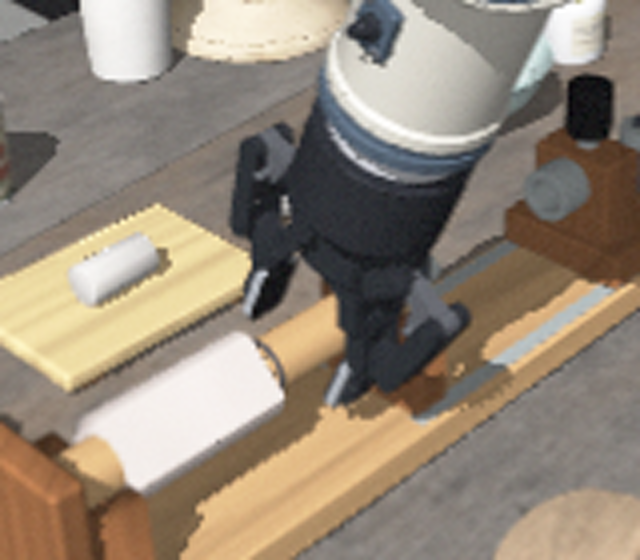

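```bash
python3 -m handwheel '[-0.08,0,-0.19,0,0,0, 0,0,0,0,0,0]'
python3 -m handwheel '[0,0,0,0,0,0, 0,0,0,0,0,0, 0,0,0,0,0,0, 0,0,0,0,0,0, 0,0,0,0,0,0, 0,0,0,0,0,0]' -1 50
```

```text
time_s: 16.45
tool_pos: [0.4831, 0.1627, 0.0643]
tcp_rot: [[0.417, 0.084, 0.905], [-0.033, 0.997, -0.077], [-0.908, 0.002, 0.419]]
force: [0.1, -0.6, 0.4]
gripper_width: 0.0553
time_s: 17.05
tool_pos: [0.4832, 0.1631, 0.0662]
tcp_rot: [[0.42, 0.083, 0.904], [-0.032, 0.997, -0.076], [-0.907, 0.003, 0.421]]
force: [1.7, -0.1, -1.6]
gripper_width: 0.0265
```

```bash
python3 -m handwheel '[0,0,-0.06,0,0.6,0, 0,0,-0.09,0,0.9,0, 0,0,-0.09,0,0.9,0, 0,0,-0.09,0,0.9,0]'
python3 -m handwheel '[0,0,-0.09,0,0.9,0, 0,0,-0.09,0,0.9,0, 0,0,-0.09,0,0.9,0, 0,0,-0.09,0,0.9,0]'
python3 -c "
from plan import *
R=down(-.087,.43);P=np.array([.4751,.1631,.081])
print(sense()['wrist_torque']);plan(P+.019*R[:,0],R,2)"
```

```text
time_s: 17.45
tool_pos: [0.478, 0.1636, 0.0648]
tcp_rot: [[0.102, 0.081, 0.991], [-0.005, 0.997, -0.081], [-0.995, 0.004, 0.102]]
force: [1.0, -0.2, -2.7]
gripper_width: 0.0264
time_s: 17.85
tool_pos: [0.472, 0.1641, 0.0653]
tcp_rot: [[-0.266, 0.082, 0.961], [0.026, 0.997, -0.078], [-0.964, 0.005, -0.267]]
force: [-1.3, 1.0, -3.6]
gripper_width: 0.0261
[ 0.03946341 -0.1484448  -0.27436582]
0.07,-0.02,-0.1,0.03,0.8,-0.01
0.08,-0.02,-0.1,0.03,0.8,-0.01
max 0.7981466595390174
```

```bash
python3 -m handwheel '[0,0,-0.09,0,0.9,0, 0,0,-0.07,0,0.7,0, 0,0,0,0,0,0]'
python3 - <<'E'
from fit import *
q=np.load('q.npy')
x0,y0,f=160,240,6.5
p=get_image('scene');g=p['pixels'][y0:y0+75,x0:x0+90]; g=cv2.resize(g,None,fx=f,fy=f,interpolation=cv2.INTER_CUBIC);c=g.copy()
for a,col in ((0,(0,0,255)),(.15,(0,200,0))):
    nz=np.array([-np.sin(a),0,np.cos(a)]);tx=np.array([np.cos(a),0,np.sin(a)])
    P=[np.array([0,y-.004,.081])+.016*nz+s*.0165*tx for y,s in [(.127,-1),(.127,1),(.213,1),(.213,-1)]]
    cv2.polylines(c,[((proj(p,J(q,P))-[x0,y0]+.5)*f).astype(int)],True,col,1)
cv2.imwrite('pics/a3.png',np.vstack([g,c])[:, :])
s=sense();print(s['tcp_rot'],s['force'])
E
```

```text
time_s: 18.15
tool_pos: [0.4694, 0.1643, 0.0662]
tcp_rot: [[-0.427, 0.083, 0.9], [0.04, 0.997, -0.073], [-0.903, 0.005, -0.429]]
force: [-5.3, 0.7, 3.3]
gripper_width: 0.0265
[[-0.42533356  0.08308717  0.90121467]
 [ 0.03962042  0.99653175 -0.0731758 ]
 [-0.904169    0.00458238 -0.42715034]] [-2.85605375  0.24180736  2.82525218]
```

```bash
python3 -c "
import cv2;a=cv2.imread('pics/a3.png');print(a.shape);cv2.imwrite('pics/a3b.png',cv2.resize(a,None,fx=.61,fy=.61))"
```

```text
(976, 585, 3)
```

View pics/a3.png

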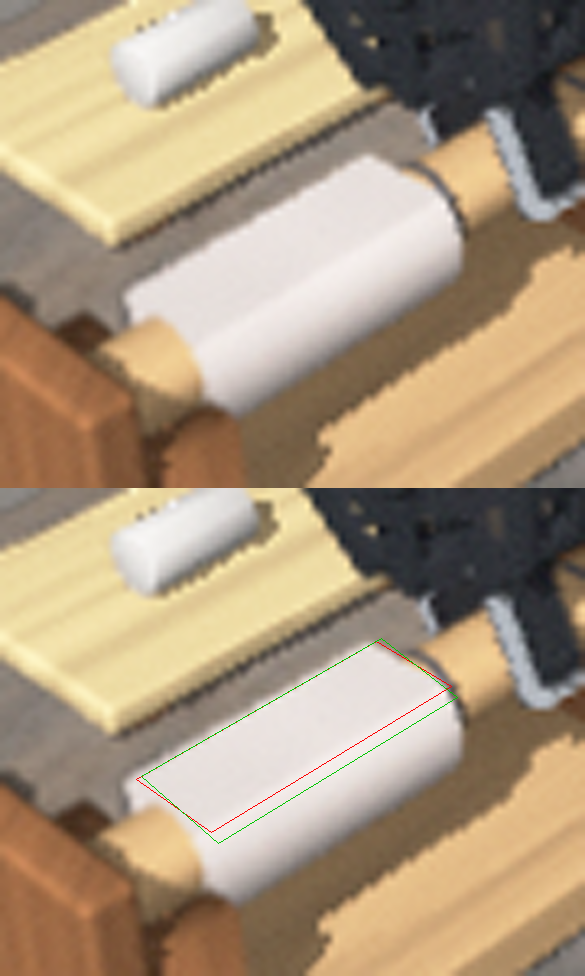

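```bash
python3 -m handwheel '[0,0,0,0,0,0, 0,0,0,0,0,0, 0,0,0,0,0,0, 0,0,0,0,0,0]' 0.3
python3 -m handwheel '[-0.5,0,0,0,0,0, -1,0,0,0,0,0, -1,0,0,0,0,0, -1,0,0,0,0,0, -1,0,0,0,0,0, -1,0,0,0,0,0, -0.5,0,0,0,0,0]'
python3 - <<'E'
from fit import *
q=np.load('q.npy')
gs=[]
for n,x0,y0 in (('scene',160,245),('top',155,190)):
    f=6.5
    p=get_image(n);g=p['pixels'][y0:y0+60,x0:x0+85]; g=cv2.resize(g,None,fx=f,fy=f,interpolation=cv2.INTER_CUBIC)
    if n=='scene': g0=g
    gs.append(g)
cv2.imwrite('pics/a4.png',np.vstack(gs))
E
```

```text
time_s: 18.6
tool_pos: [0.4704, 0.1645, 0.066]
tcp_rot: [[-0.422, 0.083, 0.903], [0.039, 0.997, -0.073], [-0.906, 0.005, -0.424]]
force: [-0.0, 0.0, -0.1]
gripper_width: 0.0554
time_s: 19.3
tool_pos: [0.5228, 0.1594, 0.1823]
tcp_rot: [[-0.419, 0.082, 0.904], [0.039, 0.997, -0.073], [-0.907, 0.005, -0.421]]
force: [-0.0, -0.2, 0.7]
gripper_width: 0.0556
```

View pics/a4.png

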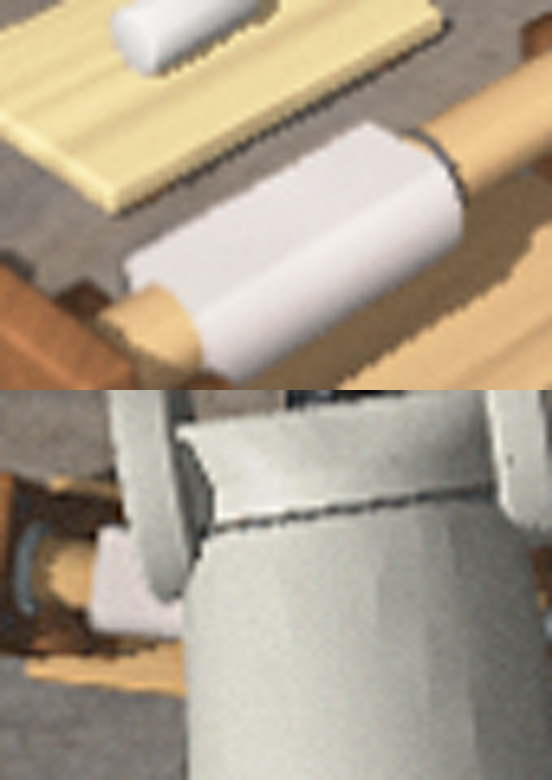

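```bash
python3 -c "
from plan import *
plan([.456,-.057,.175],down(-.087),14)"
```

```text
0.09,-0.79,-0.15,0,-0.31,-0
0.09,-0.79,-0.15,0,-0.31,-0
0.08,-0.79,-0.15,0,-0.31,-0
0.08,-0.79,-0.16,0,-0.31,-0
0.07,-0.79,-0.16,0,-0.31,-0
0.07,-0.79,-0.16,0,-0.31,-0
0.07,-0.79,-0.16,0,-0.31,-0
0.06,-0.79,-0.16,0,-0.31,-0
0.06,-0.79,-0.17,0,-0.31,-0
0.05,-0.79,-0.17,0,-0.31,-0
0.05,-0.79,-0.17,0,-0.31,-0
0.04,-0.79,-0.17,0,-0.31,-0
0.04,-0.79,-0.17,0,-0.31,-0
0.03,-0.79,-0.17,0,-0.31,-0
max 0.7908985461859303
```

```bash
python3 -m handwheel '[0.09,-0.79,-0.15,0,-0.31,0, 0.09,-0.79,-0.15,0,-0.31,0, 0.08,-0.79,-0.15,0,-0.31,0, 0.08,-0.79,-0.16,0,-0.31,0, 0.07,-0.79,-0.16,0,-0.31,0, 0.07,-0.79,-0.16,0,-0.31,0, 0.07,-0.79,-0.16,0,-0.31,0, 0.06,-0.79,-0.16,0,-0.31,0]'
python3 -m handwheel '[0.06,-0.79,-0.17,0,-0.31,0, 0.05,-0.79,-0.17,0,-0.31,0, 0.05,-0.79,-0.17,0,-0.31,0, 0.04,-0.79,-0.17,0,-0.31,0, 0.04,-0.79,-0.17,0,-0.31,0, 0.03,-0.6,-0.17,0,-0.31,0]'
python3 -c "
from plan import *
plan([.456,-.057,.175],down(-.087),2)
plan([.456,-.057,.110],down(-.087),5)"
```

```text
time_s: 20.2
tool_pos: [0.482, 0.0331, 0.173]
tcp_rot: [[-0.18, 0.078, 0.981], [0.018, 0.997, -0.076], [-0.984, 0.004, -0.181]]
force: [-0.8, 0.3, -0.0]
gripper_width: 0.0554
time_s: 20.8
tool_pos: [0.4502, -0.0593, 0.1662]
tcp_rot: [[0.009, 0.077, 0.997], [0.002, 0.997, -0.077], [-1.0, 0.003, 0.009]]
force: [1.0, -0.3, 0.1]
gripper_width: 0.0558
-0.22,0.07,0.14,0.05,0.04,-0.02
-0.22,0.07,0.14,0.05,0.04,-0.02
max 0.2187753175200271
0.56,0.03,0.05,0.02,0.02,-0.01
0.56,0.03,0.05,0.02,0.02,-0.01
0.56,0.03,0.05,0.02,0.02,-0.01
0.56,0.03,0.05,0.02,0.02,-0.01
0.56,0.03,0.06,0.02,0.02,-0.01
max 0.5627565752613327
```

```bash
python3 -m handwheel '[0,0.07,0.14,0.05,0.04,0, 0,0.07,0.12,0.05,0.04,0]'
python3 - <<'E'
from fit import *
p=get_image('scene')
cv2.imwrite(f'pics/scene7.png',cv2.resize(p['pixels'][160:280,240:380],None,fx=5,fy=5,interpolation=cv2.INTER_CUBIC))
print(spot_point(p,'tailstock_knob')[:1],sense()['tool_pos'])
q=np.load('q.npy');p=get_image('top')
g=p['pixels'][190:265,140:250]; g=cv2.resize(g,None,fx=7,fy=7,interpolation=cv2.INTER_CUBIC)
c=g.copy()
for a,col in ((0,(0,0,255)),(.15,(0,200,0)),(-.15,(255,0,0))):
    nz=np.array([-np.sin(a),0,np.cos(a)]);tx=np.array([np.cos(a),0,np.sin(a)])
    P=[np.array([0,y-.004,.081])+.016*nz+s*.0165*tx for y,s in [(.127,-1),(.127,1),(.213,1),(.213,-1)]]
    cv2.polylines(c,[((proj(p,J(q,P))-[140,190]+.5)*7).astype(int)],True,col,1)
cv2.imwrite('pics/top7.png',np.vstack([g[100:320],c[100:320]]))
E
```

```text
time_s: 21.0
tool_pos: [0.4543, -0.0576, 0.166]
tcp_rot: [[0.001, 0.09, 0.996], [0.003, 0.996, -0.09], [-1.0, 0.003, 0.001]]
force: [0.2, -0.3, 0.7]
gripper_width: 0.0558
[{'centre': [0.4521, -0.0579, 0.1238], 'p': 0.98}] [ 0.45476492 -0.05723662  0.16590748]
```

View pics/scene7.png

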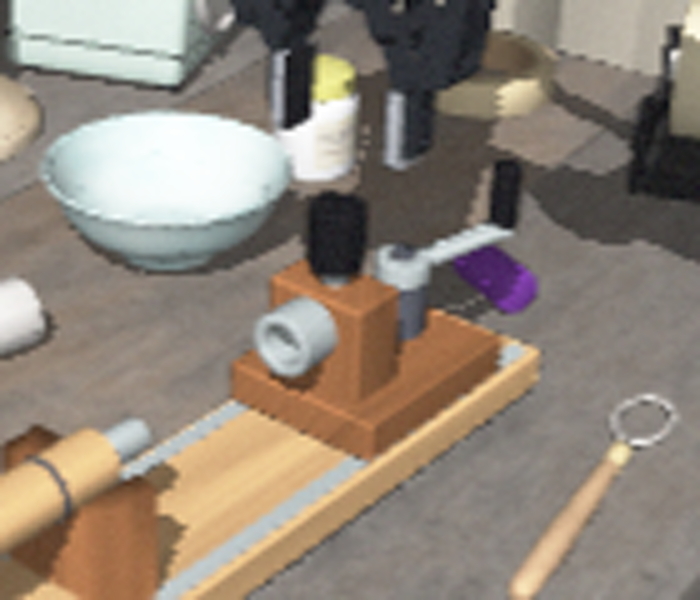

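View pics/top7.png

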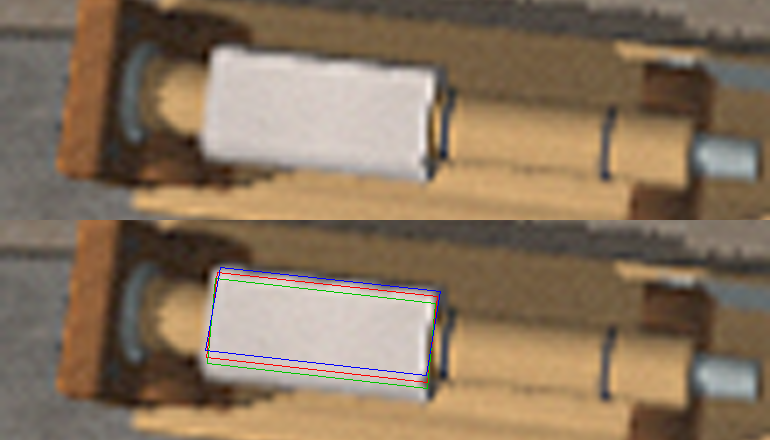

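Run:
```python
from fit import *
q=np.load('q.npy');p=get_image('scene')
x0,y0,f=170,255,10
g=p['pixels'][y0:y0+56,x0:x0+70].astype(float); g=np.clip((g-130)*255/120,0,255).astype(np.uint8)
g=cv2.resize(g,None,fx=f,fy=f,interpolation=cv2.INTER_CUBIC)
for a,col in ((0,(0,0,255)),(.15,(0,200,0)),(-.15,(255,0,0))):
    nz=np.array([-np.sin(a),0,np.cos(a)]);tx=np.array([np.cos(a),0,np.sin(a)])
    P=[np.array([0,y-.004,.081])+.016*nz+s*.0165*tx for y,s in [(.127,-1),(.127,1),(.213,1),(.213,-1)]]
    u=((proj(p,J(q,P))-[x0,y0]+.5)*f).astype(int)
    cv2.line(g,u[0],u[1],col,1);cv2.line(g,u[0],u[3],col,1);cv2.line(g,u[1],u[2],col,1)
cv2.imwrite('pics/a5.png',g)
```

```text
(no output)
```

View pics/a5.png

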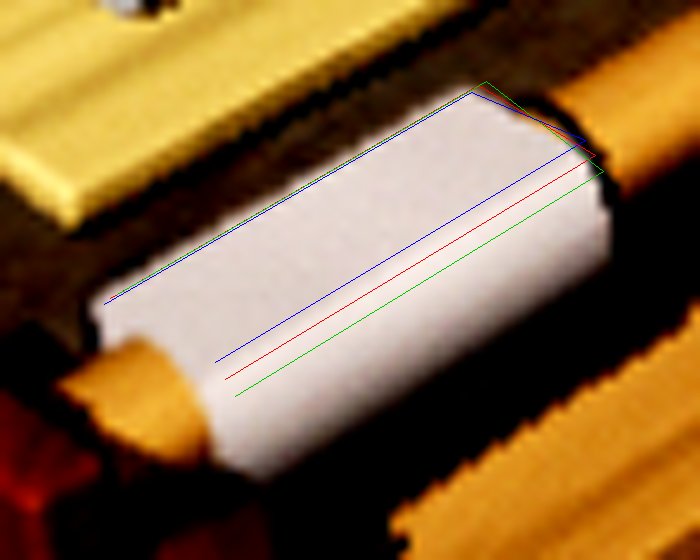

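```bash
python3 -m handwheel '[0.6,0,0,0,0,0, 0.6,0,0,0,0,0, 0.6,0,0,0,0,0, 0.6,0,0,0,0,0, 0.4,0,0,0,0,0]'
python3 -m handwheel '[0,0,0,0,0,0, 0,0,0,0,0,0, 0,0,0,0,0,0, 0,0,0,0,0,0, 0,0,0,0,0,0, 0,0,0,0,0,0]' -1 40
```

```text
time_s: 21.7
tool_pos: [0.4551, -0.0559, 0.1044]
tcp_rot: [[-0.001, 0.086, 0.996], [0.003, 0.996, -0.086], [-1.0, 0.003, -0.001]]
force: [-0.2, -0.1, -0.3]
gripper_width: 0.0554
time_s: 22.3
tool_pos: [0.4574, -0.056, 0.103]
tcp_rot: [[0.004, 0.086, 0.996], [0.003, 0.996, -0.086], [-1.0, 0.004, 0.004]]
force: [1.7, 0.5, -2.9]
gripper_width: 0.027
```

```bash
python3 -m handwheel '[0,0.3,0,0,0,0, 0,0.6,0,0,0,0, 0,0.6,0,0,0,0, 0,0.6,0,0,0,0, 0,0.6,0,0,0,0, 0,0.6,0,0,0,0, 0,0.6,0,0,0,0, 0,0.6,0,0,0,0]'
```

```text
time_s: 23.1
tool_pos: [0.4655, 0.0379, 0.103]
tcp_rot: [[0.004, 0.089, 0.996], [-0.002, 0.996, -0.089], [-1.0, -0.001, 0.004]]
force: [3.2, -4.0, -2.7]
gripper_width: 0.0273
```

```bash
python3 -m handwheel '[0,0.25,0,0,0,0, 0,0.25,0,0,0,0, 0,0.25,0,0,0,0, 0,0.25,0,0,0,0]'
python3 -m handwheel '[0,0.25,0,0,0,0, 0,0.25,0,0,0,0, 0,0.25,0,0,0,0]'
```

```text
time_s: 23.5
tool_pos: [0.467, 0.0547, 0.1029]
tcp_rot: [[0.002, 0.091, 0.996], [-0.015, 0.996, -0.091], [-1.0, -0.015, 0.004]]
force: [-1.8, -28.9, -1.0]
gripper_width: 0.0274
time_s: 23.8
tool_pos: [0.467, 0.0547, 0.1029]
tcp_rot: [[-0.003, 0.104, 0.995], [-0.046, 0.993, -0.105], [-0.999, -0.046, 0.002]]
force: [-3.2, -23.4, -0.3]
gripper_width: 0.0267
```

```bash
python3 -m handwheel '[0,0.1,0,0,0,0, 0,0,0,0,0,0, 0,0,0,0,0,0, 0,0,0,0,0,0]' 0.3
python3 -m handwheel '[-0.5,0,0,0,0,0, -0.9,0,0,0,0,0, -0.9,0,0,0,0,0, -0.9,0,0,0,0,0, -0.5,0,0,0,0,0]'
python3 - <<'E'
from fit import *
p=get_image('scene')
cv2.imwrite(f'pics/scene8.png',cv2.resize(p['pixels'][170:320,160:340],None,fx=4.3,fy=4.3,interpolation=cv2.INTER_CUBIC))
for n in('scene','top'):
  p=get_image(n)
  for l in ('tailstock_knob','lever_knob'):print(n,l,spot_point(p,l)[:2])
E
```

```text
time_s: 24.2
tool_pos: [0.4677, 0.0579, 0.1045]
tcp_rot: [[-0.001, 0.106, 0.994], [-0.043, 0.993, -0.105], [-0.999, -0.043, 0.003]]
force: [-0.6, 0.4, -0.4]
gripper_width: 0.0559
time_s: 24.7
tool_pos: [0.4669, 0.0628, 0.1824]
tcp_rot: [[-0.002, 0.103, 0.995], [-0.041, 0.994, -0.103], [-0.999, -0.041, 0.002]]
force: [0.5, -0.0, 0.7]
gripper_width: 0.0553
scene tailstock_knob [{'centre': [0.4649, 0.0516, 0.1242], 'p': 0.86}]
scene lever_knob [{'centre': [0.4489, -0.0631, 0.0969], 'p': 0.78}]
top tailstock_knob [{'centre': [0.4873, 0.2469, 0.1006], 'p': 0.75}, {'centre': [0.4648, 0.0514, 0.1231], 'p': 0.56}]
top lever_knob [{'centre': [0.4432, -0.0686, 0.1016], 'p': 0.76}]
```

View pics/scene8.png

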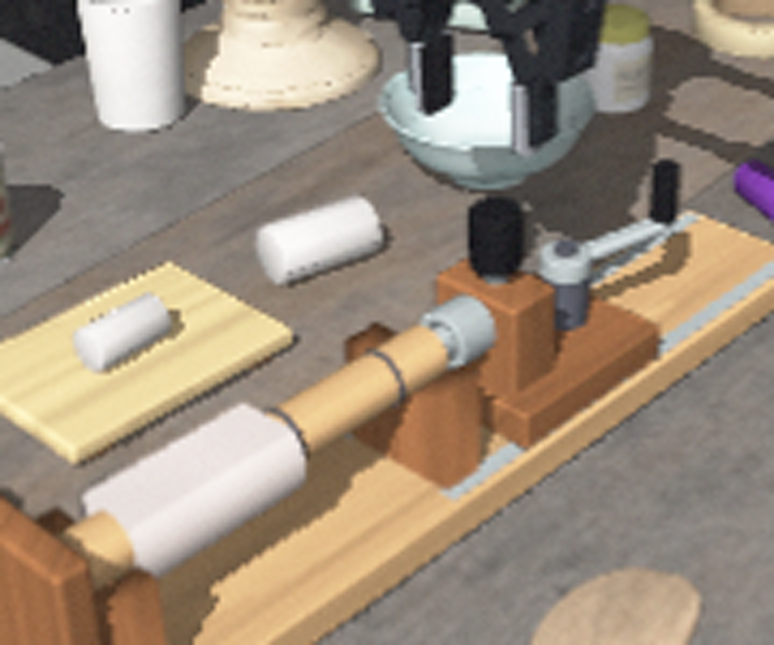

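```bash
python3 -c "
from plan import *
plan([.444,-.067,.165],down(-.287),10)"
```

```text
0.1,-0.65,-0.04,0.18,0,0.04
0.09,-0.65,-0.03,0.18,0,0.04
0.09,-0.65,-0.02,0.18,0,0.04
0.09,-0.65,-0.01,0.18,0,0.04
0.08,-0.65,0.01,0.18,0,0.04
0.08,-0.65,0.02,0.18,0,0.04
0.08,-0.65,0.03,0.18,0,0.04
0.08,-0.65,0.04,0.18,0,0.04
0.07,-0.65,0.05,0.18,0,0.04
0.07,-0.65,0.07,0.18,0,0.04
max 0.6542557417815994
```

```bash
python3 -m handwheel '[0.1,-0.65,-0.04,0.18,0,0.04, 0.09,-0.65,-0.03,0.18,0,0.04, 0.09,-0.65,-0.02,0.18,0,0.04, 0.09,-0.65,-0.01,0.18,0,0.04, 0.08,-0.65,0,0.18,0,0.04, 0.08,-0.65,0.02,0.18,0,0.04, 0.08,-0.65,0.03,0.18,0,0.04, 0.08,-0.65,0.04,0.18,0,0.04]' 0
python3 -m handwheel '[0.07,-0.65,0.05,0.18,0,0.04, 0.07,-0.4,0.07,0.18,0,0.04, 0,0,0,0,0,0]'
python3 -c "
from plan import *
plan([.444,-.067,.165],down(-.287),2)"
python3 - <<'E'
from fit import *
p=get_image('scene')
cv2.imwrite(f'pics/scene9.png',cv2.resize(p['pixels'][150:270,240:380],None,fx=5,fy=5,interpolation=cv2.INTER_CUBIC))
for n in('scene','top'):
  p=get_image(n)
  for l in ('tailstock_knob','lever_knob'):print(n,l,spot_point(p,l)[:1])
E
```

```text
time_s: 25.85
tool_pos: [0.4434, -0.0504, 0.1624]
tcp_rot: [[-0.008, 0.259, 0.966], [-0.009, 0.966, -0.259], [-1.0, -0.011, -0.006]]
force: [0.2, -0.4, -0.3]
gripper_width: 0.0428
time_s: 26.15
tool_pos: [0.4379, -0.0762, 0.1581]
tcp_rot: [[-0.008, 0.303, 0.953], [-0.001, 0.953, -0.303], [-1.0, -0.003, -0.007]]
force: [-1.1, 0.2, 0.6]
gripper_width: 0.0429
-0.17,0.27,0.07,-0.11,-0.04,0.02
-0.17,0.26,0.08,-0.11,-0.04,0.02
max 0.26550637064089927
scene tailstock_knob [{'centre': [0.4642, 0.0523, 0.127], 'p': 0.62}]
scene lever_knob [{'centre': [0.4411, -0.0639, 0.0991], 'p': 0.67}]
top tailstock_knob [{'centre': [0.4669, 0.0511, 0.1221], 'p': 0.91}]
top lever_knob []
```

View pics/scene9.png

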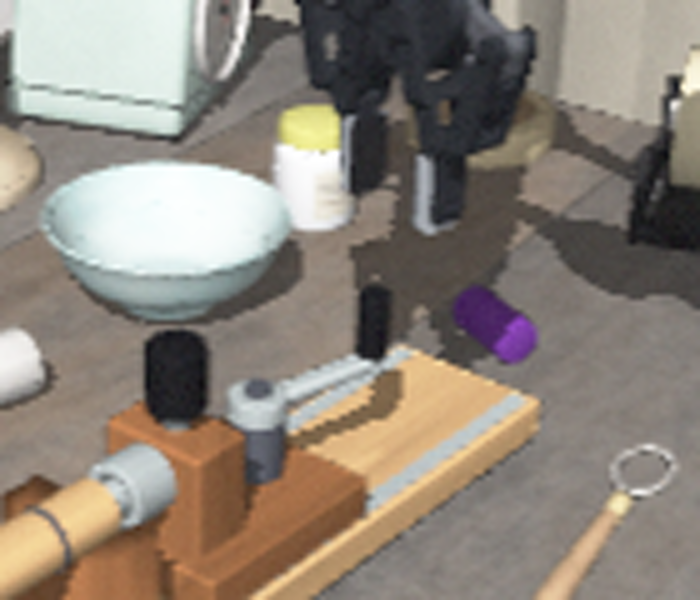

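Run:
```python
from fit import *
p=get_image('scene')
f=lambda u,v:[240+u/5,150+v/5]
print(unproj(p,[f(375,323)],.103),unproj(p,[f(375,288)],.12), 'pivot',unproj(p,[f(258,388)],.095),'knob',unproj(p,[f(176,378)],.123))
from plan import *
plan([.443,-.067,.097],down(-.29),5)
```

```text
[[ 0.44135684 -0.06747376  0.103     ]] [[ 0.44339921 -0.06917607  0.12      ]] pivot [[0.45871674 0.00227533 0.095     ]] knob [[0.46465406 0.05513594 0.123     ]]
0.62,0.08,0.02,-0.03,-0.01,0.01
0.62,0.08,0.02,-0.03,-0.01,0.01
0.62,0.08,0.02,-0.03,-0.01,0.01
0.62,0.08,0.02,-0.03,-0.01,0.01
0.62,0.08,0.02,-0.03,-0.01,0.01
max 0.6176199309739324
```

```bash
python3 -m handwheel '[0,0.23,0.05,-0.05,0,0, 0.2,0.23,0.05,-0.05,0,0, 0.6,0,0,0,0,0, 0.6,0,0,0,0,0, 0.6,0,0,0,0,0, 0.5,0,0,0,0,0, 0,0,0,0,0,0]'
python3 - <<'E'
from fit import *
p=get_image('scene')
cv2.imwrite(f'pics/scene10.png',cv2.resize(p['pixels'][150:270,240:380],None,fx=5,fy=5,interpolation=cv2.INTER_CUBIC))
E
```

```text
time_s: 27.25
tool_pos: [0.4427, -0.0641, 0.1026]
tcp_rot: [[-0.01, 0.286, 0.958], [-0.0, 0.958, -0.286], [-1.0, -0.003, -0.009]]
force: [-1.1, -0.2, 0.4]
gripper_width: 0.0426
```

View pics/scene10.png

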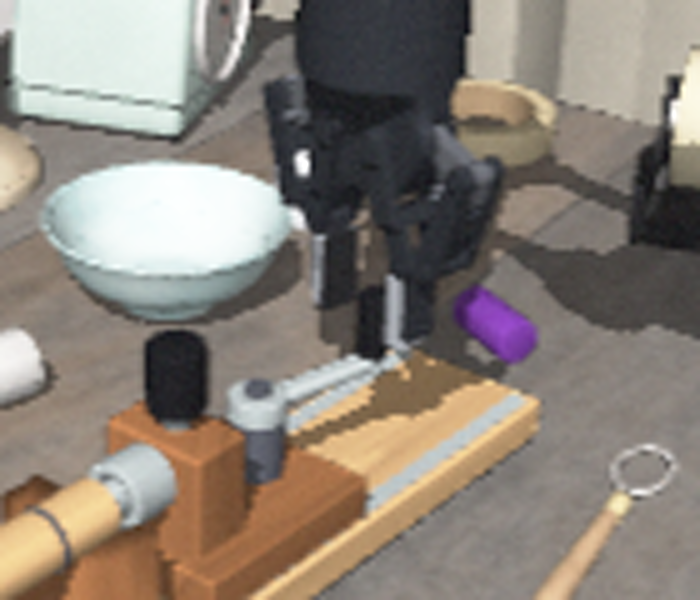

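```bash
python3 -m handwheel '[0,-0.1,-0.35,0,0,0, 0,0,-0.3,0,0,0, 0,0.03,-0.17,0.5,0,0, 0,0.06,-0.34,1,0,0, 0,0.06,-0.34,1,0,0, 0,0.06,-0.34,1,0,0]'
python3 - <<'E'
from fit import *
from plan import *
p=get_image('scene')
cv2.imwrite(f'pics/scene11.png',cv2.resize(p['pixels'][150:270,240:380],None,fx=5,fy=5,interpolation=cv2.INTER_CUBIC))
E
```

```text
time_s: 27.9
tool_pos: [0.4092, -0.0492, 0.1068]
tcp_rot: [[-0.002, 0.608, 0.794], [-0.002, 0.794, -0.608], [-1.0, -0.003, -0.0]]
force: [1.0, 0.2, -1.0]
gripper_width: 0.0431
```

View pics/scene11.png

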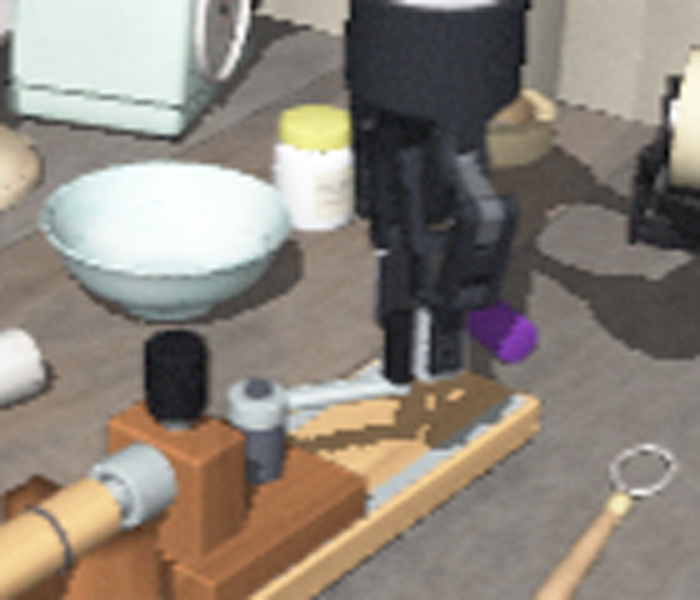

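```bash
python3 -m handwheel '[0.1,0.06,-0.34,1,0,0, 0.05,0.06,-0.34,1,0,0, 0.05,0.06,-0.34,1,0,0, 0.05,0.06,-0.34,1,0,0, 0.05,0.06,-0.34,1,0,0]'
python3 - <<'E'
from fit import *
from plan import *
s=sense();R=np.array(s['tcp_rot']);yaw=np.arctan2(R[1,2],R[0,2]);th=-yaw-.087
P=np.array([.4612,-.0018]);d=np.array(s['tool_pos'])[:2]-P
print('theta',th,'tool-frame rel: z',d@R[:2,2],'y',d@R[:2,1], 'want z -.0134,y -.068')
p=get_image('scene')
cv2.imwrite(f'pics/scene12.png',cv2.resize(p['pixels'][150:270,240:380],None,fx=5,fy=5,interpolation=cv2.INTER_CUBIC))
E
```

```text
time_s: 28.45
tool_pos: [0.3924, -0.0198, 0.1054]
tcp_rot: [[0.01, 0.92, 0.392], [-0.004, 0.392, -0.92], [-1.0, 0.007, 0.008]]
force: [0.5, -1.0, -0.1]
gripper_width: 0.0427
theta 1.0813906151440098 tool-frame rel: z -0.010408261948282715 y -0.07030422108727613 want z -.0134,y -.068
```

View pics/scene12.png

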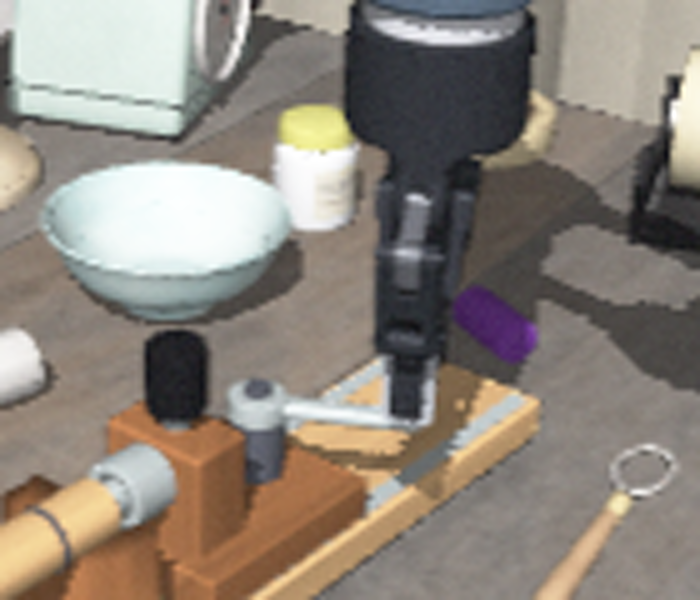

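```bash
python3 -m handwheel '[0.05,0.08,-0.36,1,0,0, 0.05,0.08,-0.36,1,0,0, 0.05,0.08,-0.36,1,0,0, 0.05,0.08,-0.36,1,0,0]'
python3 -m handwheel '[0,0.06,-0.36,1,0,0, 0,0,-0.3,0,0,0, 0,0,-0.2,0,0,0]'
python3 - <<'E'
from fit import *
from plan import *
s=sense();R=np.array(s['tcp_rot']);yaw=np.arctan2(R[1,2],R[0,2]);th=-yaw-.087
P=np.array([.4612,-.0018]);d=np.array(s['tool_pos'])[:2]-P
print('theta',th,'tool-frame rel: z',d@R[:2,2],'y',d@R[:2,1], 'want z -.0134,y -.068')
p=get_image('scene')
cv2.imwrite(f'pics/scene13.png',cv2.resize(p['pixels'][150:270,240:380],None,fx=5,fy=5,interpolation=cv2.INTER_CUBIC))
E
```

```text
time_s: 28.9
tool_pos: [0.3918, 0.009, 0.104]
tcp_rot: [[0.015, 1.0, -0.003], [-0.007, -0.003, -1.0], [-1.0, 0.015, 0.007]]
force: [0.2, -0.6, 0.4]
gripper_width: 0.0426
time_s: 29.2
tool_pos: [0.3931, 0.0189, 0.1043]
tcp_rot: [[0.013, 0.995, -0.102], [-0.026, -0.102, -0.994], [-1.0, 0.016, 0.024]]
force: [-1.4, -20.6, -2.4]
gripper_width: 0.043
theta 1.5859324604598455 tool-frame rel: z -0.013663524314808823 y -0.06987605441811215 want z -.0134,y -.068
```

View pics/scene13.png

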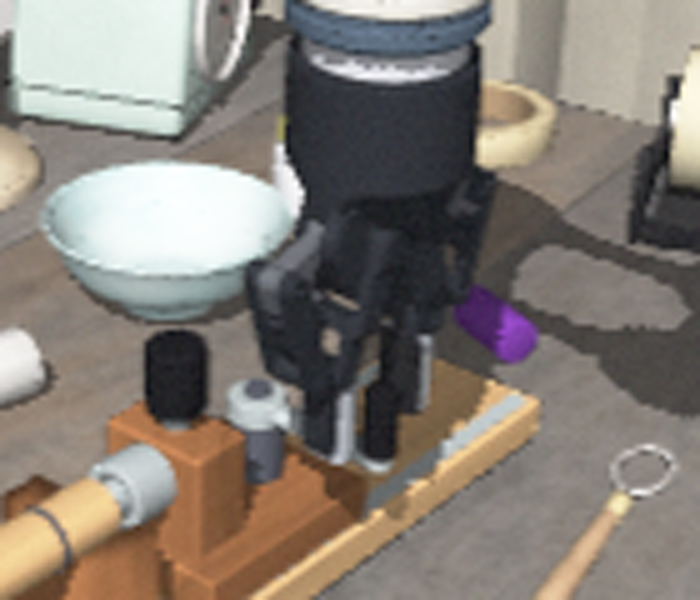

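```bash
python3 -m handwheel '[0,0,0.3,0,0,0, 0,0,0.2,0,0,0, -0.5,0,0,0,0,0, -0.9,0,0,0,0,0, -1,0,0,0,0,0, -1,0,0,0,0,0, -1,0,0,0,0,0, -1,0,0,0,0,0]'
python3 -m handwheel '[-0.5,-0.5,0.9,0,0,0, -0.5,-0.5,0.9,0,0,0, -0.5,-0.5,0.9,0,0,0, -0.5,-0.5,0.9,0,0,0, -0.5,-0.5,0.9,0,0,0, 0,-0.5,0.9,0,0,0, 0,-0.5,0.9,0,0,0, 0,-0.5,0.9,0,0,0]'
python3 - <<'E'
from fit import *
q=np.load('q.npy');p=get_image('scene')
cv2.imwrite(f'pics/scene14.png',cv2.resize(p['pixels'][160:340,150:350],None,fx=4,fy=4,interpolation=cv2.INTER_CUBIC))
t=get_image('top');cv2.imwrite(f'pics/top14.png',cv2.resize(t['pixels'][130:280,140:400],None,fx=3,fy=3,interpolation=cv2.INTER_CUBIC))
for n,r in (('s',p),('t',t)):
  for l in ('tailstock_knob','lever_knob','stamp_center','ware_board','jar','roller_flat'):print(n,l,[d['centre'] for d in spot_point(r,l)][:5])
print(sense()['force'])
E
```

```text
time_s: 30.05
tool_pos: [0.3893, 0.0118, 0.2183]
tcp_rot: [[0.012, 0.997, -0.082], [-0.023, -0.082, -0.996], [-1.0, 0.014, 0.022]]
force: [-0.3, 0.3, -0.5]
gripper_width: 0.0427
time_s: 30.85
tool_pos: [0.2968, -0.1248, 0.2851]
tcp_rot: [[0.032, 0.998, -0.057], [-0.022, -0.056, -0.998], [-0.999, 0.033, 0.02]]
force: [-0.4, 0.5, -0.6]
gripper_width: 0.043
s tailstock_knob [[0.4626, 0.0522, 0.1253]]
s lever_knob [[0.3979, 0.005, 0.0993]]
s stamp_center [[0.6624, -0.023, 0.0184], [0.6397, 0.2788, 0.016], [0.3347, 0.2955, 0.0168], [0.661, 0.1324, 0.0299], [0.469, -0.2496, 0.0139]]
s ware_board [[0.6673, 0.1233, 0.0004]]
s jar [[0.6424, -0.3248, 0.0038]]
s roller_flat [[0.4787, 0.2464, 0.0968]]
t tailstock_knob [[0.4702, 0.0537, 0.1222]]
t lever_knob [[0.3947, 0.0001, 0.1025]]
t stamp_center [[0.6451, 0.278, 0.0229], [0.6575, -0.0233, 0.021], [0.6635, 0.131, 0.0317], [0.3363, 0.294, 0.0122], [0.4697, -0.2506, 0.0155]]
t ware_board []
t jar [[0.6407, -0.3287, 0.0011]]
t roller_flat [[0.4834, 0.2488, 0.1009]]
[ 0.89201442 -0.48736911 -0.18595399]
```

View pics/scene14.png

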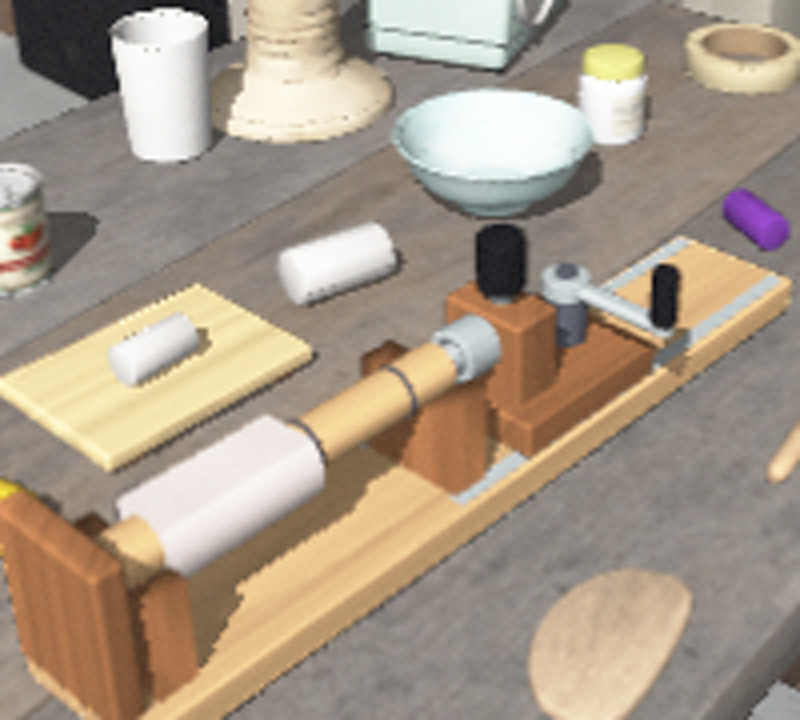

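View pics/top14.png

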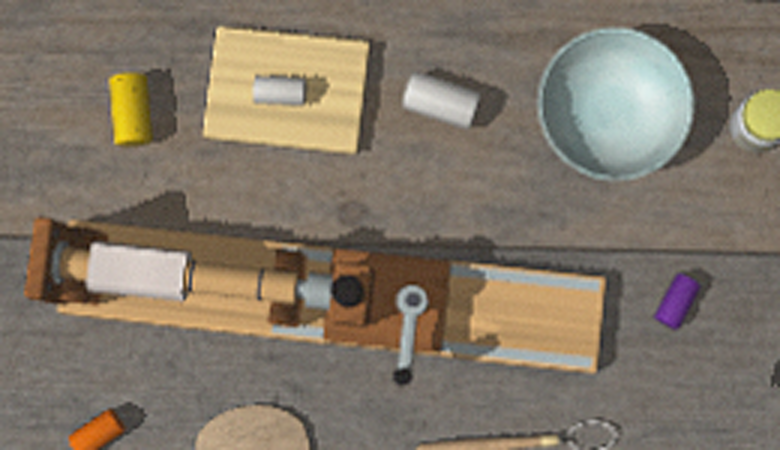

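Run:
```python
from fit import *
q=np.load('q.npy');p=get_image('scene');g=cv2.GaussianBlur(p['pixels'],(0,0),.7).astype(np.float32)
# expected lower & upper flat edges for angle a; mean colour along each
for a in np.arange(-.4,.45,.05):
    v=[]
    for s in (-1,1):
        nz=np.array([-np.sin(a),0,np.cos(a)]);tx=np.array([np.cos(a),0,np.sin(a)])
        P=[np.array([0,y-.004,.081])+.016*nz+s*.0165*tx for y in np.linspace(.14,.2,60)]
        u=proj(p,J(q,P)).astype(np.float32)
        c=cv2.remap(g,u[:,0].reshape(-1,1),u[:,1].reshape(-1,1),cv2.INTER_LINEAR).reshape(-1,3).mean(0);v+=[c.round(1)]
    print(round(a,2),*v)
```

```text
-0.4 [230.2 233.5 240.3] [230.1 233.1 240.2]
-0.35 [230.1 233.3 240.3] [228.6 231.8 239. ]
-0.3 [230.2 233.3 240.4] [226.4 229.9 237.4]
-0.25 [230.5 233.6 240.5] [223.5 227.4 235.2]
-0.2 [231.2 234.2 241.1] [220.3 224.5 232.7]
-0.15 [232.9 235.7 242.3] [217.  221.6 230.1]
-0.1 [235.5 238.1 244.2] [213.9 218.9 227.7]
-0.05 [238.2 240.7 246.3] [211.4 216.6 225.7]
-0.0 [239.9 242.4 247.5] [209.8 215.1 224.4]
0.05 [240.  242.7 247.7] [208.9 214.4 223.7]
0.1 [239.1 241.8 247. ] [209.1 214.6 223.9]
0.15 [237.3 240.2 245.7] [210.3 215.7 224.9]
0.2 [235.2 238.2 244.2] [212.4 217.6 226.5]
0.25 [232.8 235.9 242.3] [215.2 220.1 228.8]
0.3 [230.1 233.3 240.2] [218.4 223.  231.3]
0.35 [227.  230.3 237.5] [221.7 225.9 233.9]
0.4 [223.3 226.7 234.3] [224.8 228.7 236.3]
```

```bash
cat > prof.py <<'E'
from fit import *
def prof(p,g,ys=np.linspace(.135,.198,80),hs=np.arange(-.034,.0341,.001)):
    q=np.load('q.npy');R=np.array(p['R']);C=-R.T@np.array(p['t'])
    ax=np.array([-np.sin(q[2]),np.cos(q[2]),0]);xj=np.array([np.cos(q[2]),np.sin(q[2]),0])
    A=J(q,[[0,.165-.004,.081]])[0];v=A-C;e=np.cross(ax,v);e/=np.linalg.norm(e)
    if e[2]<0 and abs(e[2])>.3: e=-e
    out=[]
    for h in hs:
        u=proj(p,[J(q,[[0,y-.004,.081]])[0]+h*e for y in ys]).astype(np.float32)
        out.append(cv2.remap(g,u[:,0].reshape(-1,1),u[:,1].reshape(-1,1),cv2.INTER_CUBIC).reshape(-1,3).mean(0))
    return hs,np.array(out),(e@xj,e[2])
def corners(e,a):
    r=[]
    for s in(-1,1):
        x=-np.sin(a)*.016+s*.0165*np.cos(a);z=np.cos(a)*.016+s*.0165*np.sin(a);r.append(1000*(e[0]*x+e[1]*z))
    return np.round(r,1)
E
python3 - <<'E'
from prof import *
for n in('scene','top'):
    p=get_image(n);h,o,e=prof(p,p['pixels'].astype(np.float32));print(n,np.round(e,3))
    print([(int(round(a*1000)),int(b.mean())) for a,b in zip(h,o)])
    for a in (-.2,-.1,0,.1,.2):print(a,corners(e,a))
p=get_image('scene');h,o,e=prof(p,cv2.imread('pics/scene0.png').astype(np.float32));print('start',[(int(round(a*1000)),int(b.mean())) for a,b in zip(h,o)])
for a in (.7,.8,.9):print(a,corners(e,a))
E
```

```text
scene [0.696 0.718]
[(-34, 97), (-33, 99), (-32, 99), (-31, 99), (-30, 100), (-29, 102), (-28, 104), (-27, 105), (-26, 105), (-25, 105), (-24, 104), (-23, 103), (-22, 107), (-21, 116), (-20, 131), (-19, 146), (-18, 160), (-17, 172), (-16, 183), (-15, 193), (-14, 201), (-13, 209), (-12, 216), (-11, 222), (-10, 226), (-9, 229), (-8, 232), (-7, 234), (-6, 237), (-5, 239), (-4, 240), (-3, 242), (-2, 243), (-1, 244), (0, 244), (1, 243), (2, 239), (3, 236), (4, 234), (5, 234), (6, 234), (7, 234), (8, 234), (9, 234), (10, 234), (11, 234), (12, 234), (13, 234), (14, 235), (15, 235), (16, 235), (17, 235), (18, 235), (19, 235), (20, 235), (21, 236), (22, 237), (23, 228), (24, 201), (25, 168), (26, 146), (27, 139), (28, 138), (29, 138), (30, 140), (31, 142), (32, 142), (33, 130), (34, 105)]
-0.2 [ 4.6 22.4]
-0.1 [ 2.3 22.8]
0 [-0. 23.]
0.1 [-2.3 22.9]
0.2 [-4.6 22.7]
top [-0.999 -0.054]
[(-34, 97), (-33, 95), (-32, 94), (-31, 93), (-30, 94), (-29, 94), (-28, 95), (-27, 96), (-26, 95), (-25, 93), (-24, 88), (-23, 80), (-22, 75), (-21, 84), (-20, 111), (-19, 147), (-18, 180), (-17, 200), (-16, 21
[... 760 characters left out ...]
4, 96), (-23, 96), (-22, 99), (-21, 107), (-20, 120), (-19, 132), (-18, 148), (-17, 182), (-16, 219), (-15, 236), (-14, 239), (-13, 238), (-12, 237), (-11, 237), (-10, 237), (-9, 237), (-8, 237), (-7, 237), (-6, 237), (-5, 237), (-4, 237), (-3, 237), (-2, 237), (-1, 237), (0, 237), (1, 238), (2, 238), (3, 238), (4, 238), (5, 238), (6, 238), (7, 238), (8, 238), (9, 238), (10, 239), (11, 239), (12, 238), (13, 238), (14, 238), (15, 238), (16, 239), (17, 239), (18, 237), (19, 232), (20, 225), (21, 217), (22, 208), (23, 189), (24, 163), (25, 141), (26, 132), (27, 129), (28, 128), (29, 128), (30, 129), (31, 131), (32, 131), (33, 120), (34, 97)]
0.7 [-14.8  18. ]
0.8 [-16.5  16.5]
0.9 [-18.   14.8]
```

```bash
python3 -c "
from workcell import *
print(sense()['time_s'],sense()['force'],sense()['qvel']);print(sign_off())"
```

```text
31.75 [-0.09494272  0.74828488 -0.22316796] [-0.00128559 -0.00174279  0.0017581  -0.00041782 -0.00088398 -0.00082593]
the job is handed in; nothing more can be done
None
```

I finished all four steps in order and handed the job in at 31.75 s. `sign_off` gives no verdict.

- **Stamp:** I took the small white stamp off the bed. The larger white one and the orange, purple and yellow ones stayed where they were. My first grip sat too high, so I re-gripped lower before lifting. During the re-grip the fingertips touched the bed at about 12 N. I lowered the stamp onto the board until I felt contact, then released it. The last spots put it at about (0.662, 0.132), near the middle of the board, at its surface height (z about 0.03).
- **Roller:** I gripped the neck and turned it about 0.87 rad. The last pictures from both cameras put the flat within about 0.05 rad of straight up. A cruder reading, using an uncorrected camera offset, gave −0.09 rad, which is still inside the 0.15 limit.
- **Tailstock:** I slid it about 111 mm by its knob until it stopped hard at about 29 N. The cup shows over the roller's end. I could not measure the last millimetre directly.
- **Lever:** I swung it round until it hit its stop at about 20 N. The pictures show it straight across the bed towards the robot.
- **Jar:** it was spotted at (0.641, −0.327) at the end, against (0.640, −0.325) at the start, so it did not move. The arm finished well clear of everything.

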